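Shut down the laser link unit and stow the lenses

ROBOT

A 6-joint arm with a two-finger parallel gripper is mounted at the origin on the work surface. World frame = base frame: x ahead of the robot, y to its left, z up, the work surface at z = 0. Lengths are in m, angles in rad, forces in N, time in s.
With the tool pointing down it reaches from about 0.3 to 0.875 m from the base axis. Payload 6.4 kg.
Tool frame: the origin (TCP) lies midway between the tips of the shut fingers; the grasp point (between the pads) lies 19 mm behind it; z points along the fingers, y is the direction in which the jaws open and shut (so a half turn about z gives the same grasp; the last joint's range is limited). The gripper opens to 85 mm and grips with 20 to 120 N. Pads are 22 mm wide; open, the fingers measure 114 mm over their backs; the gripper's body (76 mm by 85 mm) begins 54 mm behind the grasp point. The pads swing forward as they close: fully open they stand 13 mm farther back than shut.
Start: joints at [-1.47, 0.181, 1.607, -0, 1.354, -0.206], TCP at [0.174, -0.548, 0.231] pointing down, gripper open.
Joint ranges: [-2.99, 2.99], [-0.89, 2.07], [0.3, 2.58], [-1.14, 4.28], [0, 2.63], [-3.12, 3.12]. Speed limits (rad/s): [2.57, 2.57, 3.01, 3.14, 3.14, 3.14].

INTERFACE

Orientations are given as a unit quaternion [w, x, y, z].
In Python, from bench import ctrl gives the robot as it stands. The module is installed in compiled form; this text tells all that it offers.
- The arm moves only by the tool arm_command, never from a script. Its argument "plan" is one flat list of numbers, 4 for each row, row after row: the shift along the tool's x, y, z in mm, then the turn about the tool's z in rad. A call has 1 to 20 rows; each row shifts and turns the commanded pose from where the row before left it, along the tool's axes as they then stand; what a row does not reach is not made up. A row lasts 1/10 s, in which the tool goes at most 50 mm and 8.59 degrees, less where a joint would pass 70% of its speed; a pose out of reach is approached as far as the arm can. A call is refused whole if a number of a shift passes 50 or a number of a turn 0.15, either way. A call with a gripper value outside its range is refused whole. "grip" is the opening, from 0 (shut) to 1 (fully open), set as the call begins (left out, the last holds). The fingers move at their own pace and stop on an object; the grip force is fixed at half the most. Time passes only in rows, so rows that do not move let the fingers close. It gives the time, the measured TCP pose, the force and the opening at its end, in the units of the state.
- ctrl.get_obs(): the state, without advancing time (a new reading comes with each control period).
- ctrl.camera(name): name is "scene" or "top" or "wrist"; returns a dict with "color" (384x512x3 uint8, red, green, blue), "camera_matrix" (3x3 intrinsics, pixels), "k1" (the pictures are not rectified: a ray, as slopes to the right and down, at radius r is drawn at 1 + k1 r^2 times it, then the intrinsics apply), "eye" and "attitude" of the camera in the world; the wrist camera has in their place "T_tool_cam" (4x4, takes a point from camera to tool coordinates, whose origin is the TCP and whose axes are the flange's). Camera axes: x right, y up, looking along -z (the intrinsics and any distortion apply to the point x, -y, -z); pixel columns grow to the right and rows downward; lengths in m; the calibration is good to about 2 mm. A picture is of the moment at which its call begins: read the wrist's pose just before it. There is no depth.
- ctrl.hand_in(): hands the job in, once; it reports no verdict.
The state is a dict: "time_s": time; "q": joint angles; "dq": joint speeds; "joint_efforts": joint torques, N m; "eef_pos": TCP position; "eef_rot": TCP orientation; "wrist_force": force on the tool from outside, world axes, zero at the start; "torque": the same for the moment, N m; "opening": opening from 0.0 (shut) to 1.0 (fully open).
Only numpy, scipy, OpenCV 4.12 (cv2) and the standard library are available. Lean on these libraries where they do the work, as an engineer would, in place of code of your own. Each camera call takes 0.05 s, during which the arm holds its last target. There are 200 camera calls.

TASK

Shut down the laser station: first press the green standby key so that it latches and the red key pops up, then pull up the spring collar, turn it to the green marks so that it drops home there, lift the black optical head out and stand it upright on the round black pad of the wooden shelf, and put the collar back home at the red marks. Also stand every grey-and-white lens case upright on the shelf's blue strip in one neat row, centred across the strip and square to it, side by side with less than a finger's width between neighbours. Set the head down gently and do not knock over the eye-drop bottle among the cases.

Things in the scene. Friction and masses are not known exactly. Their poses are not given: they have to be found in the camera images.
- key_red (a joint): Red key of the bank of three interlocked square-topped keys on the white console (red, yellow, green in a row along the console's y axis, 36 mm apart, red at its +y end). Value = how far it is pressed, m: 0 up, about 0.009 latched down, 0.0115 hard stop. Starts latched down. Pressing another key to 10.5 mm or more latches that one and lets the latched one spring up. Takes 4 N.
- key_yellow (a joint): Yellow (middle) key of the bank; same values. Starts up.
- key_green (a joint): Green key (-y end of the bank), the standby key; same values. Starts up.
- key_red_top (a point): Centre of the top of the red key; it moves with the key. Key tops are 28 mm (console x) by 24 mm (console y) and, when up, stand 15 mm above the black key housing and 99 mm above the table; x and y axes are the console's.
- key_yellow_top (a point): Centre of the top of the yellow key, as for the red one.
- key_green_top (a point): Centre of the top of the green key, as for the red one; press straight down here, best on to the hard stop, which bears 20 N or more.
- collar_lift (a joint): How far the aluminium spring collar is pulled up, m: 0 down (home), 0.012 top stop. A spring pushes it down with 5 N at 0 and 9 N at the top. It must be up by at least 0.0085 before it can turn; at either end of its turn it drops home by itself when let go.
- collar_turn (a joint): Turn of the collar, rad, about the vertical, growing anticlockwise seen from above: 0 locked (the collar's two yellow lines, one on each side, at the two red marks on the plinth), 1.2 released (yellow lines at the green marks); hard stops at both. While it is down between the two a hidden gate blocks it (it gives about 0.1 rad).
- collar_top (a point): On the collar's axis, level with its top face (115 mm above the table when down). The collar is a knurled round sleeve, 64 mm outside diameter, 36 mm high, gripped across its diameter at any angle; under it is a steel plinth whose top is 3 mm below the collar's bottom edge. The optical head stands up through it, 38 mm above the collar's top. x axis turns with the collar.
- coupler (a point): Seat of the coupler: the point on the collar's axis on which the head's underside rests, 80 mm above the table. A square seat with 2 mm play, 14 mm deep. Axes are the console's. The white console is a fixed box, 170 (x) by 260 (y) by 70 mm high, centred 20 mm further in x and 65 mm back in y (at x = +0.02, y = -0.065 from here).
- head: Black optical head, 73 mm tall, origin at the centre of its flat underside, z up. From below: a steel spigot 30 x 30 x 16 mm, a 6 mm thick flange with two lugs (50 mm across), then a round black barrel 36 mm in diameter from 22 to 73 mm with a blue band. 0.22 kg. It starts in the coupler, held down by the collar's claws until the collar is in the released position; then it lifts straight up.
- pad (a point): Centre of the round black pad (52 mm diameter, flush) on the left (+y) end of the wooden step shelf; z is the shelf top, 45 mm above the table. Axes are the shelf's: y along the row, x across it to the back edge.
- row (a point): Centre of the blue strip (240 mm along the shelf's y, 44 mm across, flush) on the shelf top, 45 mm above the table. Axes are the shelf's. The pad lies 158 mm from here along +y. The board is 340 mm long in y (centred 25 mm to +y of here) and 130 mm deep; along its far (+x) edge runs a lip 8 mm high, 57 mm from the strip's centre line.
- drops: Bystander: small white eye-drop bottle with an orange cap, 40 mm diameter, 85 mm tall; origin at its underside. It stands among the lens cases; leave it.
- case1: Lens case (up to four alike, some absent): upright grey box with white lid, 46 mm deep (x), 50 mm wide (y), 50 mm tall, 0.15 kg; origin at the centre of its underside. A paper label and steel clasp are on its -x face; either that face or the opposite one may look to the front of the shelf.
- case2: Lens case (up to four alike, some absent): upright grey box with white lid, 46 mm deep (x), 50 mm wide (y), 50 mm tall, 0.15 kg; origin at the centre of its underside. A paper label and steel clasp are on its -x face; either that face or the opposite one may look to the front of the shelf.
- case3: Lens case (up to four alike, some absent): upright grey box with white lid, 46 mm deep (x), 50 mm wide (y), 50 mm tall, 0.15 kg; origin at the centre of its underside. A paper label and steel clasp are on its -x face; either that face or the opposite one may look to the front of the shelf.
- case4: Lens case (up to four alike, some absent): upright grey box with white lid, 46 mm deep (x), 50 mm wide (y), 50 mm tall, 0.15 kg; origin at the centre of its underside. A paper label and steel clasp are on its -x face; either that face or the opposite one may look to the front of the shelf.
There are look-alikes about, which are no part of the job. Leave any orange, purple or turquoise look-alike of the case1 alone.

How it is judged:
By the outcome, as a careful person would: the job done as asked, in the order asked, and still so for the second after the job is handed in, with the robot touching nothing.
Of case1, case2, case3, case4 only 3 to 4 are there at a start; the rules pass over those that are not, and their reading is None.
At some moment in a run one of case1, case2, case3, case4 may be knocked a few centimetres aside while the robot is not near it.
It also fails if it takes over 210 s, if anything falls off the work surface, if the arm or the gripper's body presses on something with over 40 N, if the wrist force passes 120 N, or if a joint passes its speed limit or range.

## Working session

There is one attempt and no reset: what is moved stays moved. The work goes in short steps, Python scripts to look and compute and a tool call to move; the robot and the scene stay as the last step left them, time stands still between calls to the robot, and variables do not carry over. Pictures are saved under pics/ and viewed, about 12 in all and at most 16, crops included, and the job is handed in when it is done.

Besides the shell and the picture viewer there is one more tool, called after "Request:" as a command line: name --argument value ..., lists and objects as JSON in quotes. arm_command: Moves the arm, as the interface text tells. Its arguments: {"type":"object","properties":{"plan":{"type":"array","items":{"type":"number"}},"grip":{"type":"number"}},"required":["plan"]}

```bash
mkdir -p pics
cat > h.py <<'E'
import numpy as np, cv2, json
from scipy.spatial.transform import Rotation as R
from bench import ctrl
def obs():
    o=ctrl.get_obs(); return o
def Rq(q): return R.from_quat([q[1],q[2],q[3],q[0]]).as_matrix()
def snap(name,save):
    o=ctrl.get_obs(); c=ctrl.camera(name)
    if name=='wrist':
        T=np.array(c['T_tool_cam']); Rt=Rq(o['eef_rot']); c['eye']=Rt@T[:3,3]+np.array(o['eef_pos']); A=Rt@T[:3,:3]
    else:
        A=np.array(c['attitude'],float); A=Rq(A) if A.size==4 else A
    d=dict(K=np.array(c['camera_matrix']),k1=float(c['k1']),eye=np.array(c['eye']),A=A)
    cv2.imwrite(f'pics/{save}.png',c['color'][:,:,::-1]); np.savez(f'pics/{save}.npz',**d); return d
def load(s): return dict(np.load(f'pics/{s}.npz'))
def pix2z(d,uv,z):
    K=d['K']; uv=np.atleast_2d(uv).astype(float)
    x=(uv[:,0]-K[0,2])/K[0,0]; y=(uv[:,1]-K[1,2])/K[1,1]
    xd,yd=x.copy(),y.copy()
    for _ in range(30):
        f=1+d['k1']*(x*x+y*y); x,y=xd/f,yd/f
    r=np.stack([x,-y,-np.ones_like(x)],1)@d['A'].T
    return d['eye']+r*((z-d['eye'][2])/r[:,2])[:,None]
def proj(d,P):
    p=(np.atleast_2d(P)-d['eye'])@d['A']; x=p[:,0]/-p[:,2]; y=-p[:,1]/-p[:,2]
    f=1+d['k1']*(x*x+y*y); K=d['K']
    return np.stack([K[0,0]*x*f+K[0,2],K[1,1]*y*f+K[1,2]],1)
def crop(s,u0,v0,u1,v1,k,out):
    im=cv2.imread(f'pics/{s}.png')[v0:v1,u0:u1]; cv2.imwrite(f'pics/{out}.png',cv2.resize(im,None,fx=k,fy=k,interpolation=cv2.INTER_CUBIC))
E
python3 - <<'E'
from h import *
o=obs(); print({k:np.round(v,3).tolist() for k,v in o.items()})
for n in('top','scene'):
    d=snap(n,n+'0'); print(n,d['K'].round(1).tolist(),d['k1'],d['eye'].round(3),d['A'].round(2).tolist())
a=cv2.imread('pics/top0.png');b=cv2.imread('pics/scene0.png')
cv2.imwrite('pics/top0x.png',cv2.resize(a,(800,600),interpolation=cv2.INTER_CUBIC))
cv2.imwrite('pics/scene0x.png',cv2.resize(b,(800,600),interpolation=cv2.INTER_CUBIC))
E
```

```text
{'time_s': 0.0, 'q': [-1.47, 0.182, 1.608, 0.0, 1.354, -0.206], 'dq': [-0.002, 0.0, -0.001, -0.001, -0.0, -0.001], 'joint_efforts': [-0.001, -44.488, -35.134, -0.0, 0.009, -0.0], 'eef_pos': [0.174, -0.548, 0.23], 'eef_rot': [-0.001, 0.988, 0.153, 0.0], 'wrist_force': [1.34, -0.407, -0.014], 'torque': [-0.02, 0.05, -0.027], 'opening': 0.996}
top [[469.1, 0.0, 257.2], [0.0, 469.1, 190.0], [0.0, 0.0, 1.0]] -0.039040285077769354 [ 0.362 -0.02   1.136] [[-0.01, 1.0, -0.09], [-1.0, -0.01, -0.04], [-0.04, 0.09, 1.0]]
scene [[498.4, 0.0, 260.4], [0.0, 498.4, 188.1], [0.0, 0.0, 1.0]] -0.0940204662818954 [0.864 0.717 1.227] [[-0.87, -0.39, 0.3], [0.49, -0.7, 0.52], [0.01, 0.6, 0.8]]
```

View pics/top0x.png

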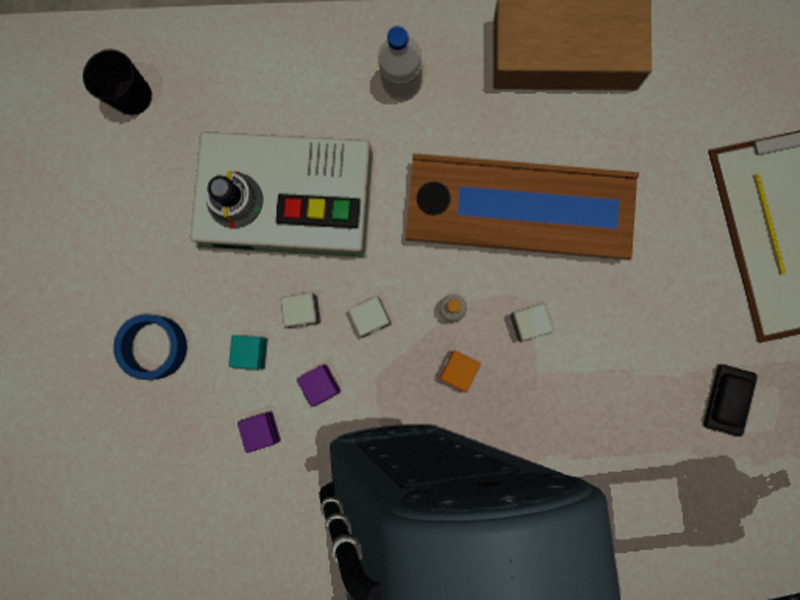

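View pics/scene0x.png

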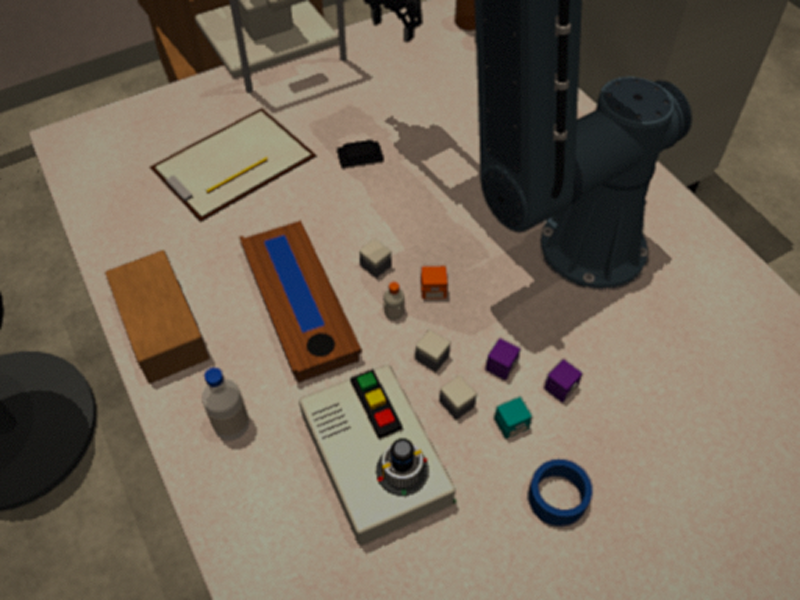

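```bash
cat > seg.py <<'E'
from h import *
d=load('top0'); im=cv2.imread('pics/top0.png'); hsv=cv2.cvtColor(im,cv2.COLOR_BGR2HSV)
def blob(lo,hi,roi,z,name):
    u0,v0,u1,v1=[int(a/1.5625) for a in roi]
    m=np.zeros(hsv.shape[:2],np.uint8); m[v0:v1,u0:u1]=cv2.inRange(hsv,lo,hi)[v0:v1,u0:u1]
    c=max(cv2.findContours(m,0,cv2.CHAIN_APPROX_NONE)[0],key=cv2.contourArea)[:,0]
    P=pix2z(d,c,z)[:,:2]; r=cv2.minAreaRect((P*1000).astype(np.float32))
    print(name,'c',np.round(r[0],1),'size',np.round(r[1],1),'ang',round(r[2],1)); return r
if __name__=='__main__':
    blob((100,120,40),(125,255,255),(440,170,640,240),.045,'strip')
    blob((0,0,0),(180,255,45),(415,175,455,220),.045,'pad')
    blob((0,150,90),(8,255,255),(275,190,305,225),.090,'red')
    blob((20,150,90),(35,255,255),(300,190,330,225),.099,'yel')
    blob((45,100,50),(85,255,255),(328,190,355,225),.099,'green')
    blob((0,0,0),(180,255,50),(270,185,365,235),.084,'housing')
    for n,roi in dict(A=(275,285,325,335),B=(340,290,395,340),C=(505,295,560,345)).items():
        u0,v0,u1,v1=[int(a/1.5625) for a in roi]; print(hsv[v0:v1:4,u0:u1:4,2].tolist() if n=='A' else '')
        blob((15,0,120),(60,60,255),roi,.05,n)
    for n,p in dict(con=[(203,133),(370,143),(361,252),(193,241)]).items(): print(n,pix2z(d,np.array(p)/1.5625,.07).round(3).tolist())
    print('drops',pix2z(d,np.array([(453,306)])/1.5625,.085).round(3))
    print('headtop',pix2z(d,np.array([(221,187)])/1.5625,.153).round(3))
E
python3 seg.py
```

```text
strip c [ 591.9 -185.1] size [238.2  41.8] ang 84.0
pad c [607.4 -28. ] size [47.2 48.1] ang 89.0
red c [588.6 177.5] size [22.9 25.5] ang 88.8
yel c [584.8 141.6] size [22.9 27.5] ang 88.8
green c [581.8 106.5] size [24.9 27.5] ang 88.8
housing c [583.9 142.1] size [120.7  44. ] ang 85.3
[[138, 139, 138, 137, 138, 139, 140, 138], [139, 138, 138, 137, 136, 136, 137, 134], [140, 129, 134, 143, 144, 146, 63, 140], [139, 123, 142, 144, 145, 147, 111, 134], [138, 117, 143, 146, 143, 145, 125, 99], [139, 135, 144, 145, 144, 144, 141, 67], [139, 133, 144, 144, 134, 106, 84, 58], [139, 138, 115, 117, 121, 139, 139, 138]]
A c [442.9 174.2] size [74.  72.7] ang 89.3

B c [434.5  74.6] size [79.7 72.4] ang 89.3

C c [ 424.2 -170.9] size [78.6 71.6] ang 89.2
con [[0.71, 0.318, 0.07], [0.688, 0.065, 0.07], [0.524, 0.079, 0.07], [0.545, 0.33, 0.07]]
drops [[ 0.441 -0.054  0.085]]
headtop [[0.605 0.265 0.153]]
```

```bash
cat >> h.py <<'E'
def go(x,y,z,yaw_deg=None):
    o=obs(); M=Rq(o['eef_rot']); psi=np.arctan2(M[1,0],M[0,0]); t=psi if yaw_deg is None else np.deg2rad(yaw_deg)
    if yaw_deg is not None: t=psi+(t-psi+np.pi/2)%np.pi-np.pi/2   # nearest half-turn
    Rn=np.array([[np.cos(t),np.sin(t),0],[np.sin(t),-np.cos(t),0],[0,0,-1.]])
    s=Rn.T@(np.array([x,y,z])-o['eef_pos'])*1000
    print('psi',np.rad2deg(psi).round(2),'tilt',np.rad2deg(np.arccos(-M[2,2])).round(2),'turn first',round(-(t-psi),3),'then shift mm',s.round(1),'q',np.round(o['q'],2).tolist(),'pos',np.round(o['eef_pos'],4),'t',o['time_s'])
E
python3 - <<'E'
from h import *
go(.46,.10,.38,0)
print(np.array(ctrl.camera('wrist')['T_tool_cam']).round(3))
E
```

```text
psi 17.58 tilt 0.09 turn first 0.307 then shift mm [ 286.4 -647.7 -149.5] q [-1.47, 0.18, 1.61, -0.0, 1.35, -0.21] pos [ 0.1736 -0.5477  0.2305] t 0.1
[[ 0.     0.954  0.299  0.077]
 [ 1.    -0.     0.001  0.001]
 [ 0.001  0.299 -0.954 -0.142]
 [ 0.     0.     0.     1.   ]]
```

Request:
arm_command --plan '[0, 0, -40, 0.1, 0, 0, -40, 0.1, 0, 0, -40, 0.107, 20, -45, -30, 0, 20, -45, 0, 0, 20, -45, 0, 0, 25, -45, 0, 0, 25, -45, 0, 0, 25, -45, 0, 0, 25, -45, 0, 0, 25, -45, 0, 0, 25, -45, 0, 0, 25, -45, 0, 0, 25, -45, 0, 0, 25, -45, 0, 0, 25, -45, 0, 0, 25, -45, 0, 0, 30, -20, 0, 0]' --grip 0

```text
time_s: 1.95
eef_pos: [0.5283, 0.0855, 0.3774]
eef_rot: [-0.0, 1.0, 0.002, 0.0]
wrist_force: [-0.4, -0.5, 0.6]
opening: 0.001
```

Run:
```python
from h import *
go(.5815,.1065,.13,-5)
d=snap('wrist','w1'); snap('top','top1'); print(d['K'][0,0],d['k1'])
a=cv2.imread('pics/w1.png'); b=cv2.imread('pics/top1.png')
cv2.imwrite('pics/w1x.png',cv2.resize(a,(800,600),interpolation=cv2.INTER_CUBIC))
cv2.imwrite('pics/top1x.png',cv2.resize(b,(800,600),interpolation=cv2.INTER_CUBIC))
```

```text
psi 0.2 tilt 0.05 turn first 0.091 then shift mm [ 51.2 -25.6 247.4] q [-0.06, 0.01, 1.5, 0.0, 1.63, 1.51] pos [0.5283 0.0855 0.3774] t 1.95
306.54893840966406 -0.06256325768683699
```

View pics/w1x.png

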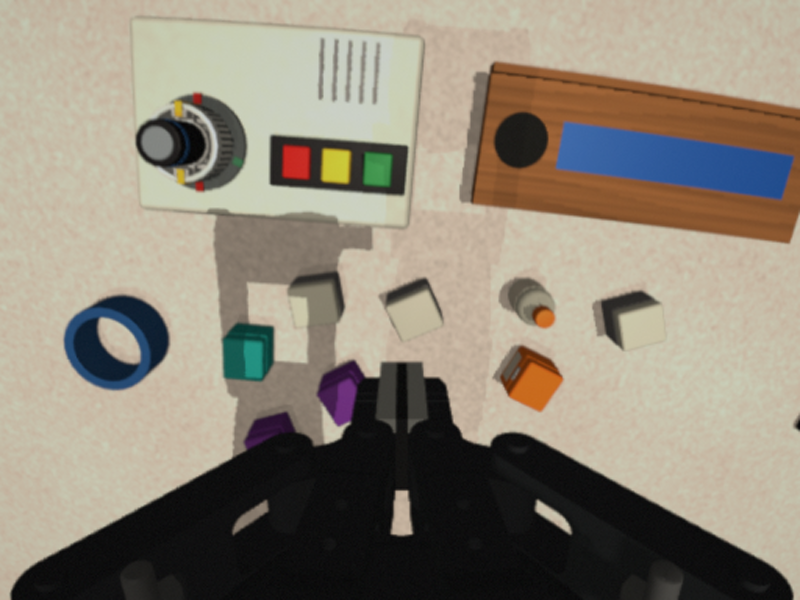

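View pics/top1x.png

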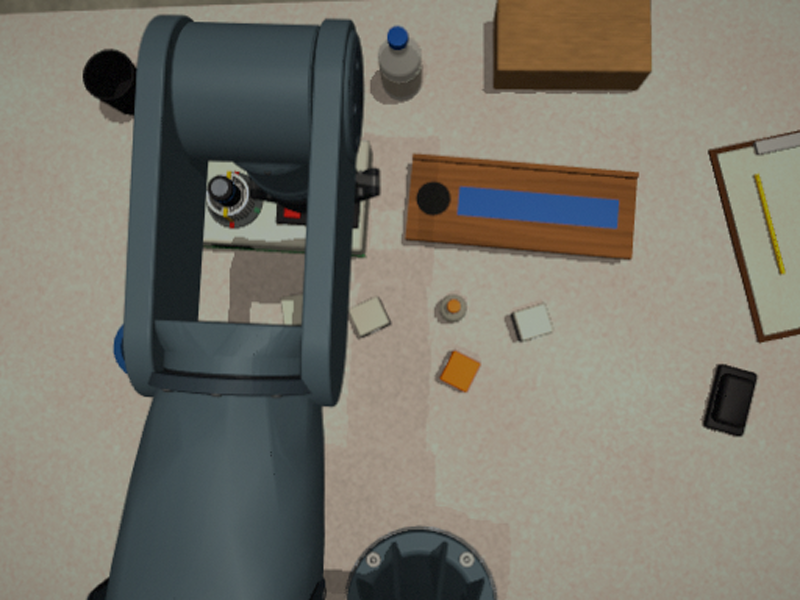

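Run:
```python
from h import *
d=load('w1'); s=1/1.5625
def p(n,l,z): print(n,pix2z(d,np.array(l)*s,z)[:,:2].round(4).tolist())
p('green',[(378,169)],.099); p('yel',[(336,166)],.099); p('red',[(296,162)],.09)
p('redmarks mid',[(198,99),(200,187)],.074)
p('headtop',[(161,142)],.153)
p('strip c',[(563,122),(792,155),(785,198),(557,167)],.045); p('pad',[(521,140)],.045)
p('console',[(134,17),(423,37),(408,227),(141,208)],.07)
p('A',[(291,279),(337,272),(341,321),(297,329)],.05)
p('B',[(385,302),(428,281),(442,323),(404,340)],.05)
p('C',[(606,304),(657,293),(665,339),(628,350)],.05)
p('drops',[(543,317)],.085)
```

```text
green [[0.5861, 0.1054]]
yel [[0.5886, 0.1412]]
red [[0.5917, 0.1773]]
redmarks mid [[0.6462, 0.2651], [0.5695, 0.2714]]
headtop [[0.6092, 0.2646]]
strip c [[0.6286, -0.0672], [0.6046, -0.3043], [0.5619, -0.3061], [0.587, -0.0651]]
pad [[0.6116, -0.0283]]
console [[0.7156, 0.3173], [0.6958, 0.0674], [0.5316, 0.079], [0.5501, 0.3329]]
A [[0.4748, 0.1977], [0.4823, 0.1504], [0.4294, 0.1481], [0.4201, 0.195]]
B [[0.4505, 0.1019], [0.4732, 0.0579], [0.4276, 0.0423], [0.4082, 0.082]]
C [[0.4491, -0.1289], [0.4614, -0.182], [0.4095, -0.1998], [0.3967, -0.1605]]
drops [[0.4473, -0.0525]]
```

Request:
arm_command --plan '[0, 0, 0, 0.091, 27, -12, 40, 0, 27, -13, 40, 0, 0, 0, 40, 0, 0, 0, 40, 0, 0, 0, 40, 0, 0, 0, 40, 0, 0, 0, 30, 0, 0, 0, 4, 0, 0, 0, 0, 0]'

```text
time_s: 3.05
eef_pos: [0.5837, 0.101, 0.1031]
eef_rot: [0.0, 0.999, -0.046, -0.001]
wrist_force: [-0.1, 0.9, 0.5]
opening: 0.001
```

Run:
```python
from h import *
go(.584,.106,.099,-5)
```

```text
psi -5.26 tilt 0.11 turn first -0.004 then shift mm [-0.1 -5.   4.1] q [-0.03, 0.36, 1.66, -0.0, 1.12, 1.63] pos [0.5837 0.101  0.1031] t 3.05
```

Request:
arm_command --plan '[0, -5, 0, 0, 0, 0, 3, 0, 0, 0, 3, 0, 0, 0, 3, 0, 0, 0, 3, 0, 0, 0, 2, 0, 0, 0, 1, 0, 0, 0, 1, 0, 0, 0, 0, 0]'

```text
time_s: 3.95
eef_pos: [0.585, 0.1065, 0.0875]
eef_rot: [0.0, 0.999, -0.046, 0.0]
wrist_force: [1.0, 0.2, 3.8]
opening: 0.002
```

Request:
arm_command --plan '[0, 0, 1, 0, 0, 0, 1, 0, 0, 0, 0, 0]'

```text
time_s: 4.25
eef_pos: [0.5851, 0.1065, 0.0872]
eef_rot: [0.0, 0.999, -0.046, 0.0]
wrist_force: [-4.4, -0.7, 14.8]
opening: -0.001
```

Request:
arm_command --plan '[0, 0, -10, 0, 0, 0, -40, 0, 0, 0, -40, 0, 0, 0, -40, 0, 2, -40, -30, 0, 2, -40, -10, 0, 2, -40, 0, 0, 1, -41, 0, 0, 0, 0, 0, -0.15, 0, 0, 0, -0.15, 0, 0, 0, -0.15, 0, 0, 0, -0.15, 0, 0, 0, 0]' --grip 1

```text
time_s: 5.55
eef_pos: [0.6058, 0.2661, 0.2545]
eef_rot: [0.0, 0.968, 0.252, -0.001]
wrist_force: [-0.8, 0.3, 0.8]
opening: 0.999
```

Run:
```python
from h import *
d=snap('wrist','w2'); go(.607,.266,.085,30); print(proj(d,[[.607,.266,.115],[.585,.106,.099]]))
a=cv2.imread('pics/w2.png')
cv2.imwrite('pics/w2x.png',cv2.resize(a,(800,600),interpolation=cv2.INTER_CUBIC))
```

```text
psi 28.97 tilt 0.08 turn first -0.018 then shift mm [  0.8   0.6 169.7] q [0.23, 0.36, 1.34, -0.0, 1.44, 1.3] pos [0.606  0.2661 0.2547] t 5.6
[[256.87963368 176.03129732]
 [373.01385836 257.26175338]]
```

View pics/w2x.png

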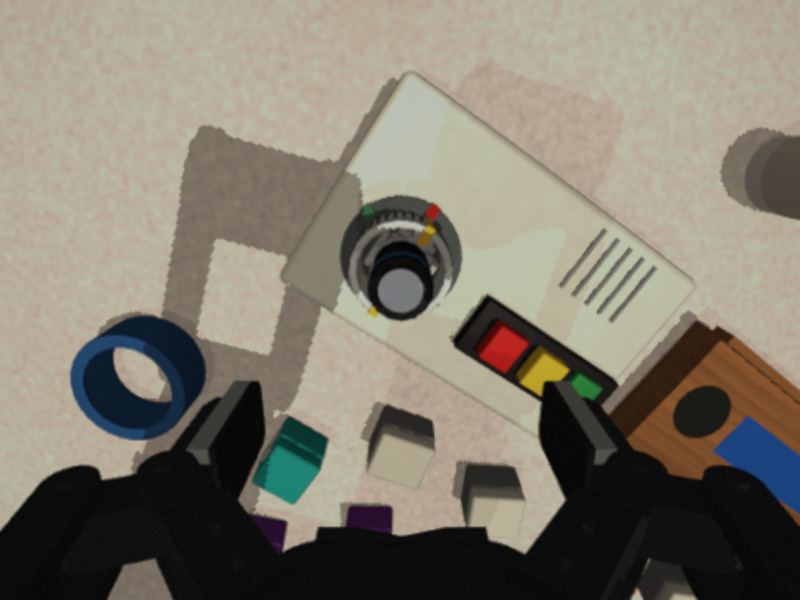

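Run:
```python
from h import *
d=load('w2'); s=1/1.5625
def p(n,l,z): print(n,pix2z(d,np.array(l)*s,z)[:,:2].round(4).tolist())
p('headtop',[(401,290)],.153); p('plinth edges',[(341,255),(462,255)],.076); p('redmark',[(433,211)],.076); p('yellow',[(430,230),(373,311)],.115)
p('red',[(504,346)],.099);p('yel',[(545,371)],.099);p('green',[(583,388)],.09)
```

```text
headtop [[0.6087, 0.2671]]
plinth edges [[0.59, 0.3039], [0.6305, 0.2316]]
redmark [[0.6467, 0.2641]]
yellow [[0.6394, 0.2647], [0.5781, 0.2701]]
red [[0.5939, 0.1791]]
yel [[0.592, 0.1438]]
green [[0.5917, 0.1068]]
```

Request:
arm_command --plan '[2.6, 0.4, 30, 0, 0, 0, 40, 0, 0, 0, 40, 0, 0, 0, 30, 0, 0, 0, 15, 0, 0, 0, 8, 0, 0, 0, 4, 0, 0, 0, 0, 0]'

```text
time_s: 6.4
eef_pos: [0.6096, 0.2673, 0.0893]
eef_rot: [0.0, 0.968, 0.251, 0.001]
wrist_force: [-0.2, 0.4, 0.5]
opening: 1.002
```

Request:
arm_command --plan '[0, 0, 0, 0, 0, 0, 0, 0, 0, 0, 0, 0, 0, 0, 0, 0, 0, 0, 0, 0, 0, 0, 0, 0]' --grip 0

```text
time_s: 7.0
eef_pos: [0.6094, 0.2687, 0.0911]
eef_rot: [-0.001, 0.968, 0.252, 0.001]
wrist_force: [-4.2, 3.3, 8.1]
opening: 0.736
```

Request:
arm_command --plan '[0, -1, -3, 0, 0, 0, -3, 0, 0, 0, -3, 0, 0, 0, -3, 0, 0, 0, 0, 0, 0, 0, 0, 0]'

```text
time_s: 7.6
eef_pos: [0.609, 0.2686, 0.0999]
eef_rot: [-0.0, 0.968, 0.252, 0.001]
wrist_force: [5.6, 5.2, -9.0]
opening: 0.735
```

Request:
arm_command --plan '[0, 0, -2, 0, 0, 0, 0, 0, 0, 0, 0, 0]'

```text
time_s: 7.9
eef_pos: [0.609, 0.2685, 0.1017]
eef_rot: [-0.0, 0.968, 0.252, 0.001]
wrist_force: [5.2, 4.7, -8.7]
opening: 0.733
```

Now turn anticlockwise 1.2 rad (negative tool turn), in two stages.

Request:
arm_command --plan '[0, 0, 0, -0.1, 0, 0, 0, -0.1, 0, 0, 0, -0.1, 0, 0, 0, -0.1, 0, 0, 0, 0]'

```text
time_s: 8.4
eef_pos: [0.6086, 0.269, 0.1015]
eef_rot: [-0.001, 0.898, 0.44, 0.001]
wrist_force: [4.4, 6.2, -9.1]
opening: 0.734
```

Run:
```python
from h import *
go(.609,.268,.1017)
o=obs(); print(np.round(o['torque'],2),np.round(o['wrist_force'],1))
```

```text
psi 52.23 tilt 0.12 turn first -0.0 then shift mm [-0.5  0.9 -0.2] q [0.24, 0.51, 1.46, 0.0, 1.18, 0.9] pos [0.6086 0.269  0.1015] t 8.4
[ 0.99 -0.91  0.04] [ 4.4  6.2 -9.1]
```

Request:
arm_command --plan '[0, 0, 0, -0.1, 0, 0, 0, -0.1, 0, 0, 0, -0.1, 0, 0, 0, -0.1, 0, 0, 0, -0.1, 0, 0, 0, -0.1, 0, 0, 0, -0.1, 0, 0, 0, -0.1, 0, 0, 0, 0]'

```text
time_s: 9.3
eef_pos: [0.6076, 0.2693, 0.1011]
eef_rot: [-0.001, 0.656, 0.755, 0.0]
wrist_force: [2.6, 7.3, -9.1]
opening: 0.731
```

Run:
```python
from h import *
go(.609,.268,.1017)
o=obs(); print(np.round(o['torque'],2),np.round(o['wrist_force'],1))
```

```text
psi 98.05 tilt 0.14 turn first -0.0 then shift mm [-1.5  1.2 -0.6] q [0.24, 0.51, 1.46, 0.0, 1.18, 0.1] pos [0.6076 0.2693 0.1011] t 9.3
[ 1.14 -0.45 -0.05] [ 2.6  7.3 -9.1]
```

Request:
arm_command --plan '[0, 0, 0, -0.04, 0, 0, 0, 0, 0, 0, 3, 0, 0, 0, 3, 0, 0, 0, 3, 0, 0, 0, 2, 0, 0, 0, 0, 0]'

```text
time_s: 10.0
eef_pos: [0.6076, 0.2693, 0.0913]
eef_rot: [-0.001, 0.642, 0.767, 0.0]
wrist_force: [-1.8, 5.4, -2.7]
opening: 0.736
```

Run:
```python
from h import *
go(.609,.268,.1017)
o=obs(); print(np.round(o['torque'],2),np.round(o['wrist_force'],1))
```

```text
psi 100.1 tilt 0.16 turn first -0.0 then shift mm [ -1.5   1.1 -10.4] q [0.24, 0.52, 1.46, 0.0, 1.16, 0.06] pos [0.6076 0.2693 0.0913] t 10.0
[ 0.95  0.13 -0.86] [-1.8  5.4 -2.7]
```

Request:
arm_command --plan '[0, 0, 0, 0, 0, 0, 0, 0, 0, 0, 0, 0, 0, 0, 0, 0, 0, 0, -20, 0, 0, 0, -40, 0, 0, 0, -40, 0, 0, 0, -40, 0, 0, 0, 0, 0]' --grip 1

```text
time_s: 10.9
eef_pos: [0.612, 0.2688, 0.2396]
eef_rot: [0.004, 0.641, 0.767, 0.005]
wrist_force: [0.7, -0.7, 1.1]
opening: 0.999
```

Run:
```python
from h import *
d=snap('wrist','w3'); go(.6085,.268,.112)
c=proj(d,[[.6085,.268,.115]])[0].astype(int); print(c)
u,v=c; u0=max(u-100,0); v0=max(v-75,0); crop('w3',u0,v0,u0+200,v0+150,4,'w3x'); print(u0,v0)
```

```text
psi 100.19 tilt 0.46 turn first -0.0 then shift mm [  0.   -2.1 124. ] q [0.24, 0.37, 1.36, -0.0, 1.4, 0.06] pos [0.6106 0.2684 0.236 ] t 10.95
[250 181]
150 106
```

View pics/w3x.png

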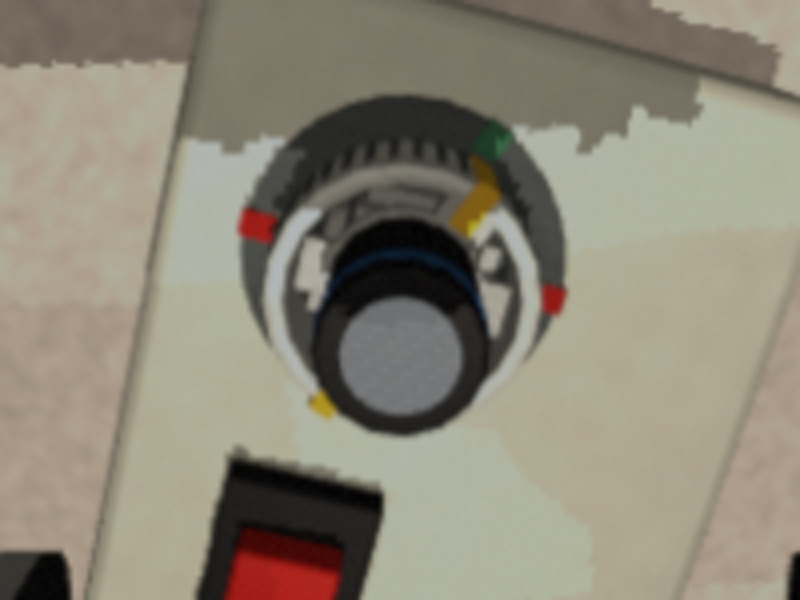

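Run:
```python
from h import *
d=load('w3'); f=lambda u,v,z:print(pix2z(d,[[150+u/4,106+v/4]],z).round(4))
f(401,355,.153); f(473,215,.115); f(322,405,.115)
go(.6085,.2685,.112)
```

```text
[[0.6086 0.2676 0.153 ]]
[[0.6206 0.2901 0.115 ]]
[[0.5945 0.2399 0.115 ]]
psi 100.19 tilt 0.46 turn first -0.0 then shift mm [  0.5  -2.  124. ] q [0.24, 0.37, 1.36, -0.0, 1.4, 0.06] pos [0.6106 0.2684 0.236 ] t 10.95
```

Request:
arm_command --plan '[0, 0, 30, 0, 0, 0, 40, 0, 0, 0, 30, 0, 0, 0, 14, 0, 0, 0, 0, 0, 0, 0, 0, 0]'

```text
time_s: 11.55
eef_pos: [0.6089, 0.2681, 0.1179]
eef_rot: [0.0, 0.641, 0.767, 0.0]
wrist_force: [0.6, 0.3, 0.6]
opening: 1.005
```

Run:
```python
from h import *
go(.6085,.268,.112)
```

```text
psi 100.2 tilt 0.04 turn first -0.0 then shift mm [-0.  -0.4  5.9] q [0.24, 0.49, 1.45, -0.0, 1.2, 0.06] pos [0.6089 0.2681 0.1179] t 11.55
```

Request:
arm_command --plan '[0, 0, 5, 0, 0, 0, 0, 0, 0, 0, 0, 0, 0, 0, 0, 0, 0, 0, 0, 0, 0, 0, 0, 0, 0, 0, 0, 0, 0, 0, 0, 0]' --grip 0

```text
time_s: 12.35
eef_pos: [0.6092, 0.2682, 0.1136]
eef_rot: [0.001, 0.641, 0.767, 0.001]
wrist_force: [-0.1, 0.3, 6.0]
opening: 0.404
```

Run:
```python
from h import *
go(.6085,.268,.112)
o=obs(); print(np.round(o['torque'],2),np.round(o['wrist_force'],1))
```

```text
psi 100.2 tilt 0.13 turn first -0.0 then shift mm [-0.1 -0.8  1.6] q [0.24, 0.49, 1.45, 0.0, 1.19, 0.06] pos [0.6092 0.2682 0.1136] t 12.35
[ 0.06 -0.06  0.01] [-0.1  0.3  6. ]
```

Request:
arm_command --plan '[0, 0, -5, 0, 0, 0, -10, 0, 0, 0, -15, 0, 0, 0, -15, 0, 0, 0, -25, 0, 0, 0, -30, 0, 0, 0, 0, 0, 0, 0, 0, 0]'

```text
time_s: 13.15
eef_pos: [0.609, 0.2682, 0.2139]
eef_rot: [0.001, 0.641, 0.767, 0.001]
wrist_force: [0.3, 0.3, -2.7]
opening: 0.407
```

Run:
```python
from h import *
go(.6095,-.028,.215)
o=obs(); print(np.round(o['torque'],2),np.round(o['wrist_force'],1),o['opening'])
```

```text
psi 100.2 tilt 0.16 turn first -0.0 then shift mm [-291.6  -51.9   -1.1] q [0.24, 0.39, 1.38, -0.0, 1.37, 0.06] pos [0.609  0.2682 0.2139] t 13.15
[-0.07 -0.02 -0.02] [ 0.3  0.3 -2.7] 0.40715059838470674
```

Request:
arm_command --plan '[-20, -4, 0, 0, -39, -7, 0, 0, -39, -7, 0, 0, -39, -7, 0, 0, -39, -7, 0, 0, -39, -7, 0, 0, -39, -7, 0, 0, -39, -7, 0, 0, -39, -7, 0, 0, -39, -7, 0, 0, -20, -3, 0, 0, 0, 0, 0, 0, 0, 0, 0, 0]'

```text
time_s: 14.45
eef_pos: [0.6078, -0.1291, 0.2107]
eef_rot: [-0.001, 0.642, 0.767, -0.0]
wrist_force: [-0.8, -0.0, -2.6]
opening: 0.405
```

Run:
```python
from h import *
d=snap('wrist','w4'); go(.611,-.027,.10)
cv2.imwrite('pics/w4x.png',cv2.resize(cv2.imread('pics/w4.png'),(800,600),interpolation=cv2.INTER_CUBIC))
```

```text
psi 100.2 tilt 0.15 turn first -0.0 then shift mm [ 99.2  20.9 111. ] q [-0.4, 0.3, 1.5, 0.0, 1.34, -0.58] pos [ 0.608  -0.1284  0.211 ] t 14.5
```

View pics/w4x.png

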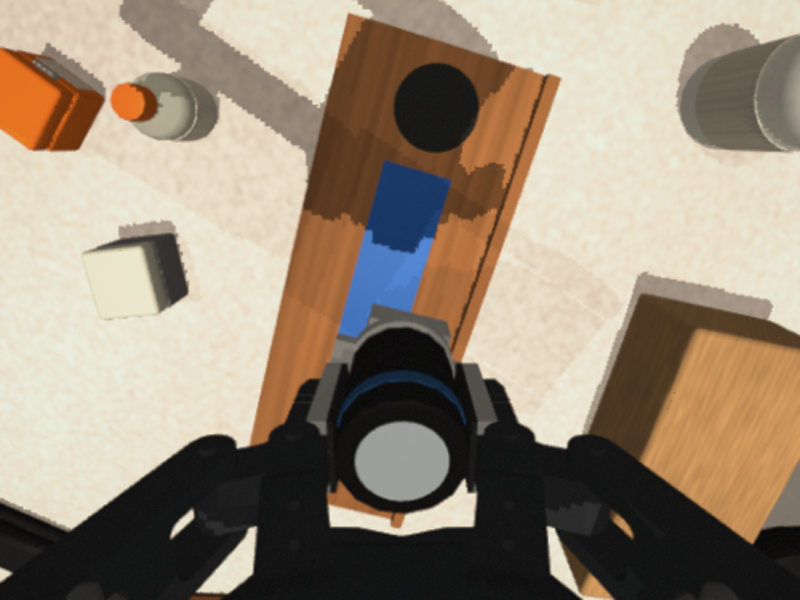

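Run:
```python
from h import *
d=load('w4'); s=1/1.5625
def p(n,l,z): print(n,pix2z(d,np.array(l)*s,z)[:,:2].round(4).tolist())
p('pad',[(436.5,107),(394,107),(479,107)],.045); p('stripend',[(388,161),(451,180),(338,333),(412,312)],.045)
p('C',[(82,254),(151,238),(167,307),(101,320)],.05); p('drops',[(134,102)],.085)
a=cv2.imread('pics/w4.png'); m=cv2.inRange(cv2.cvtColor(a,cv2.COLOR_BGR2HSV),(100,110,30),(130,255,255)); m[:95]=0;m[195:]=0;m[:,:200]=0;m[:,300:]=0
c=max(cv2.findContours(m,0,cv2.CHAIN_APPROX_NONE)[0],key=cv2.contourArea)[:,0]; P=pix2z(d,c,.045)[:,:2]
for side in (0,1):
    L=[];
    for v in range(122,182,4):
        u=c[c[:,1]==v,0]; 
        if len(u): L.append(pix2z(d,[[u.min() if side==0 else u.max(),v]],.045)[0,:2])
    L=np.array(L); k=np.polyfit(L[:,1],L[:,0],1); print('x=a*y+b',k.round(4),'yaw',np.rad2deg(np.arctan(-k[0])).round(2),'x at y=-.185',np.polyval(k,-.185).round(4))
```

```text
pad [[0.6114, -0.0276], [0.5861, -0.0322], [0.6368, -0.023]]
stripend [[0.5879, -0.0643], [0.6289, -0.0687], [0.5732, -0.1836], [0.6208, -0.1594]]
C [[0.3969, -0.1567], [0.4438, -0.1378], [0.4561, -0.1838], [0.4096, -0.2019]]
drops [[0.4491, -0.0552]]
x=a*y+b [0.1088 0.5932] yaw -6.21 x at y=-.185 0.5731
x=a*y+b [0.1084 0.6355] yaw -6.19 x at y=-.185 0.6155
```

Request:
arm_command --plan '[33, 7, 0, 0, 33, 7, 0, 0, 32.6, 7, 30, 0, 0, 0, 40, 0, 0, 0, 30, 0, 0, 0, 20, 0, 0, 0, 0, 0, 0, 0, 0, 0]'

```text
time_s: 15.3
eef_pos: [0.6117, -0.0273, 0.0924]
eef_rot: [-0.0, 0.641, 0.768, -0.0]
wrist_force: [0.1, 0.6, -2.9]
opening: 0.406
```

Run:
```python
from h import *
go(.6112,-.0276,.0786)
```

```text
psi 100.29 tilt 0.05 turn first -0.0 then shift mm [-0.2 -0.6 13.8] q [-0.24, 0.42, 1.61, 0.0, 1.12, -0.42] pos [ 0.6117 -0.0273  0.0924] t 15.3
```

Request:
arm_command --plan '[0, 0, 4, 0, 0, 0, 4, 0, 0, 0, 2, 0, 0, 0, 1, 0, 0, 0, 1, 0, 0, 0, 0, 0, 0, 0, 0, 0]'

```text
time_s: 16.0
eef_pos: [0.6119, -0.0285, 0.0803]
eef_rot: [0.0, 0.642, 0.767, -0.0]
wrist_force: [-0.7, 0.4, -1.0]
opening: 0.409
```

Request:
arm_command --plan '[0, 0, 0.5, 0, 0, 0, 0, 0, 0, 0, 0, 0]'

```text
time_s: 16.3
eef_pos: [0.6119, -0.0285, 0.0798]
eef_rot: [0.0, 0.641, 0.767, -0.0]
wrist_force: [0.0, 0.3, -1.6]
opening: 0.403
```

Request:
arm_command --plan '[0, 0, 0.5, 0, 0, 0, 0.5, 0, 0, 0, 0.5, 0, 0, 0, 0, 0, 0, 0, 0, 0]'

```text
time_s: 16.8
eef_pos: [0.612, -0.0285, 0.0787]
eef_rot: [0.0, 0.641, 0.767, 0.0]
wrist_force: [-2.0, -0.1, 2.4]
opening: 0.404
```

Request:
arm_command --plan '[0, 0, 0, 0, 0, 0, 0, 0, 0, 0, 0, 0, 0, 0, 0, 0, 0, 0, 0, 0, 0, 0, -10, 0, 0, 0, -30, 0, 0, 0, -40, 0, 0, 0, -40, 0]' --grip 0.8

```text
time_s: 17.7
eef_pos: [0.6116, -0.0284, 0.1999]
eef_rot: [-0.0, 0.641, 0.767, -0.0]
wrist_force: [0.6, -0.3, -0.8]
opening: 0.798
```

Run:
```python
from h import *
go(.609,.268,.22,100)
```

```text
psi 100.2 tilt 0.03 turn first 0.003 then shift mm [292.3  48.9 -20.1] q [-0.24, 0.29, 1.54, 0.0, 1.31, -0.42] pos [ 0.6116 -0.0284  0.1999] t 17.7
```

Request:
arm_command --plan '[36, 6, -20, 0, 36, 6, 0, 0, 37, 6, 0, 0, 37, 6, 0, 0, 37, 6, 0, 0, 37, 6, 0, 0, 36, 6, 0, 0, 36, 7, 0, 0, 0, 0, 30, 0, 0, 0, 40, 0, 0, 0, 35, 0, 0, 0, 15, 0, 0, 0, 0, 0, 0, 0, 0, 0]' --grip 1

```text
time_s: 19.1
eef_pos: [0.6095, 0.2677, 0.1]
eef_rot: [0.001, 0.642, 0.767, 0.001]
wrist_force: [0.0, 0.8, 0.7]
opening: 1.0
```

Run:
```python
from h import *
go(.609,.268,.087,100)
```

```text
psi 100.18 tilt 0.12 turn first 0.003 then shift mm [ 0.4 -0.5 13. ] q [0.24, 0.51, 1.46, 0.0, 1.17, 0.06] pos [0.6095 0.2677 0.1   ] t 19.1
```

Request:
arm_command --plan '[0, 0, 7, 0, 0, 0, 5, 0, 0, 0, 0, 0, 0, 0, 0, 0]'

```text
time_s: 19.5
eef_pos: [0.6085, 0.2676, 0.0866]
eef_rot: [0.0, 0.641, 0.767, 0.0]
wrist_force: [-0.2, -0.1, 0.4]
opening: 0.999
```

Request:
arm_command --plan '[0, 0, 0, 0, 0, 0, 0, 0, 0, 0, 0, 0, 0, 0, 0, 0, 0, 0, 0, 0, 0, 0, 0, 0, 0, 0, 0, 0]' --grip 0

```text
time_s: 20.2
eef_pos: [0.608, 0.2676, 0.0874]
eef_rot: [-0.0, 0.641, 0.767, -0.0]
wrist_force: [-5.2, -1.3, 6.7]
opening: 0.738
```

Request:
arm_command --plan '[0, 0, -3, 0, 0, 0, -3, 0, 0, 0, -3, 0, 0, 0, -3, 0, 0, 0, -1, 0, 0, 0, 0, 0, 0, 0, 0, 0]'

```text
time_s: 20.9
eef_pos: [0.6079, 0.2675, 0.0987]
eef_rot: [-0.0, 0.641, 0.767, -0.0]
wrist_force: [0.8, 0.5, -9.5]
opening: 0.739
```

Request:
arm_command --plan '[0, 0, 0, 0.1, 0, 0, 0, 0.1, 0, 0, 0, 0.1, 0, 0, 0, 0.1, 0, 0, 0, 0.1, 0, 0, 0, 0.1, 0, 0, 0, 0.1, 0, 0, 0, 0.1, 0, 0, 0, 0.1, 0, 0, 0, 0.1, 0, 0, 0, 0.1, 0, 0, 0, 0.1, 0, 0, 0, 0.03, 0, 0, 0, 0]'

```text
time_s: 22.3
eef_pos: [0.6074, 0.2677, 0.0985]
eef_rot: [0.0, 0.966, 0.257, -0.001]
wrist_force: [-1.5, 0.9, -10.0]
opening: 0.736
```

Run:
```python
from h import *
go(.609,.268,.1017)
o=obs(); print(np.round(o['torque'],2),np.round(o['wrist_force'],1))
```

```text
psi 29.82 tilt 0.12 turn first -0.0 then shift mm [ 1.5  0.5 -3.2] q [0.24, 0.51, 1.46, -0.0, 1.17, 1.29] pos [0.6074 0.2677 0.0985] t 22.3
[0.15 0.24 0.94] [ -1.5   0.9 -10. ]
```

Torque 0.94 N m shows the stop at the red end. Lower, release and look.

Request:
arm_command --plan '[0, 0, 3, 0, 0, 0, 3, 0, 0, 0, 3, 0, 0, 0, 2, 0, 0, 0, 1, 0, 0, 0, 0, 0]'

```text
time_s: 22.9
eef_pos: [0.6077, 0.2677, 0.0876]
eef_rot: [-0.0, 0.966, 0.257, -0.001]
wrist_force: [-7.4, 0.6, -2.8]
opening: 0.736
```

Request:
arm_command --plan '[0, 0, 0, 0, 0, 0, 0, 0, 0, 0, 0, 0, 0, 0, 0, 0, 0, 0, -20, 0, 0, 0, -40, 0, 0, 0, -40, 0, 0, 0, -40, 0, 0, 0, 0, 0, 0, 0, 0, 0]' --grip 1

```text
time_s: 23.9
eef_pos: [0.6095, 0.2677, 0.2292]
eef_rot: [0.0, 0.967, 0.256, 0.002]
wrist_force: [-1.1, -0.4, -0.4]
opening: 1.002
```

Run:
```python
from h import *
d=snap('wrist','w5'); go(.6085,.268,.112)
c=proj(d,[[.6085,.268,.1]])[0].astype(int); print(c)
u,v=c; u0=max(u-60,0); v0=max(v-70,0); crop('w5',u0,v0,u0+200,v0+150,4,'w5x'); print(u0,v0)
```

```text
psi 29.71 tilt 0.02 turn first -0.0 then shift mm [  0.3  -0.4 115.1] q [0.24, 0.38, 1.37, 0.0, 1.39, 1.29] pos [0.6084 0.2675 0.2271] t 23.95
[255 181]
195 111
```

View pics/w5x.png

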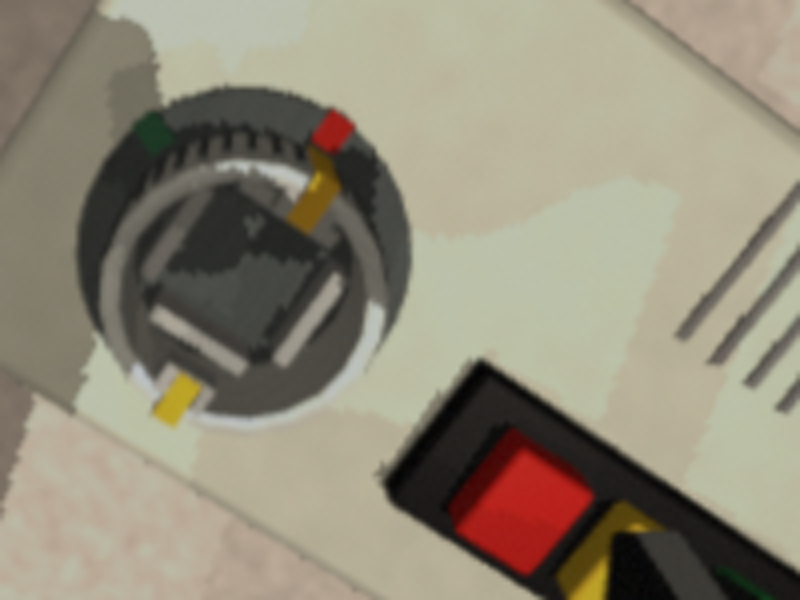

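Request:
arm_command --plan '[0, 0, 0, 0.13, 0, 0, 0, 0.13, 0, 0, 0, 0.13, 0, 0, 0, 0.13, -35, 24, -25, 0, -35, 24, 0, 0, -35, 25, 0, 0, -35, 25, 0, 0, -34, 25, 0, 0, -34, 25, 0, 0, 0, 0, 0, 0, 0, 0, 0, 0]'

```text
time_s: 25.15
eef_pos: [0.3994, 0.1195, 0.2513]
eef_rot: [-0.0, 1.0, -0.001, -0.001]
wrist_force: [-0.5, -0.1, -0.1]
opening: 0.996
```

Run:
```python
from h import *
d=snap('wrist','w6'); go(.45,.173,.05)
cv2.imwrite('pics/w6x.png',cv2.resize(cv2.imread('pics/w6.png'),(800,600),interpolation=cv2.INTER_CUBIC))
```

```text
psi -0.11 tilt 0.04 turn first -0.0 then shift mm [ 49.7 -53.3 201.6] q [0.0, -0.21, 1.95, 0.0, 1.4, 1.58] pos [0.4002 0.1198 0.2516] t 25.2
```

View pics/w6x.png

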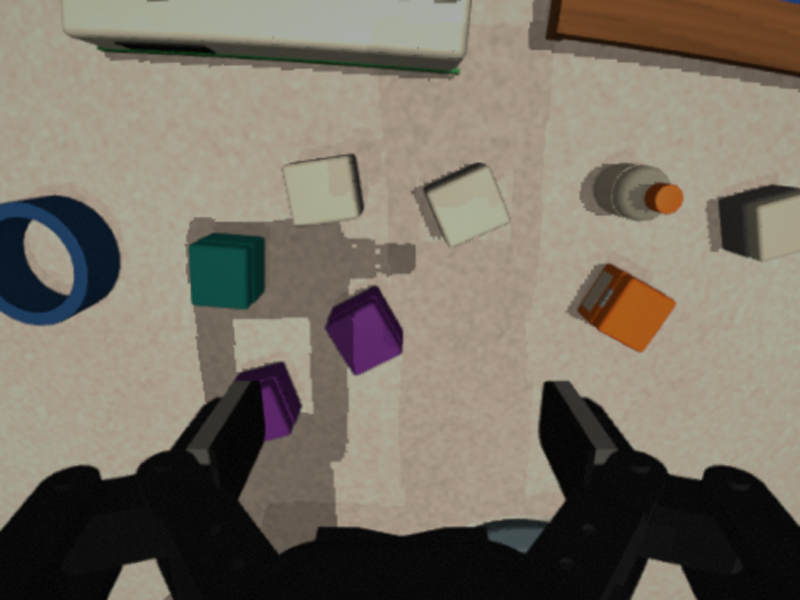

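```bash
python3 -c "
from h import *
crop('w6',173,88,333,168,5,'w6c')"
```

```text
(no output)
```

View pics/w6c.png

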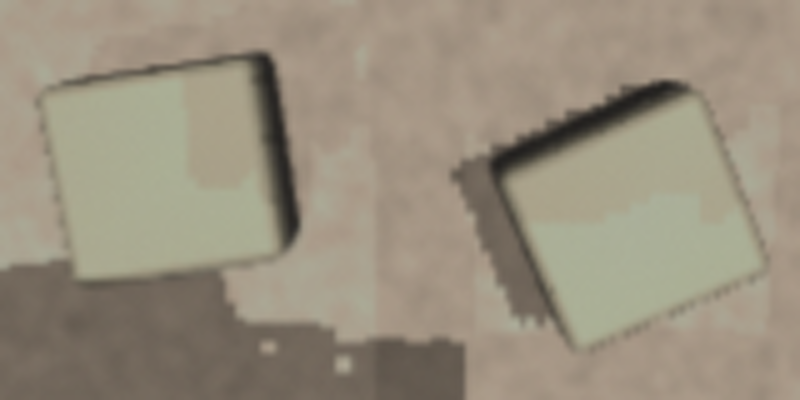

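```bash
cat >> h.py <<'E'
def rect(d,c,z=.05):
    P=pix2z(d,c,z)[:,:2]; e=[np.linalg.norm(P[i]-P[(i+1)%4]) for i in range(4)]
    a=[np.rad2deg(np.arctan2(*(P[(i+1)%4]-P[i])[::-1])) for i in range(4)]
    print('c',P.mean(0).round(4),'edges',np.round(e,4),'dirs',np.round(a,1))
E
python3 - <<'E'
from h import *
d=load('w6'); f=lambda l:np.array(l)/5+[173,88]
rect(d,f([(40,92),(252,58),(284,248),(75,282)]))
rect(d,f([(503,172),(692,92),(768,265),(582,350)]))
rect(load('w4'),np.array([(82,254),(151,238),(167,307),(101,320)])/1.5625)
E
```

```text
c [0.4457 0.1756] edges [0.0471 0.0416 0.048  0.0421] dirs [ -81.7 -171.9   98.9    6.8]
c [0.4344 0.0705] edges [0.0445 0.0423 0.0457 0.0441] dirs [ -67.2 -153.4  115.2   24.9]
c [ 0.4266 -0.17  ] edges [0.0506 0.0476 0.0499 0.0469] dirs [  21.9  -75.1 -158.7  105.7]
```

Request:
arm_command --plan '[0, 0, 0, -0.142, 0, 0, 0, -0.142, 0, 0, 0, -0.142, 0, 0, 0, -0.142, 0, 0, 0, -0.142, 0, 0, 0, -0.142, 0, 0, 0, -0.142, 0, 0, 0, -0.142, 0, 0, 0, -0.142, 0, 0, 0, -0.142, 0, 0, 0, -0.142, 0, 0, 0, -0.142, 24, 27, 0, 0, 24, 27, 40, 0, 0, 0, 40, 0, 0, 0, 40, 0, 0, 0, 40, 0, 0, 0, 0, 0, 0, 0, 0, 0]'

```text
time_s: 27.1
eef_pos: [0.4457, 0.173, 0.0947]
eef_rot: [-0.001, 0.659, 0.752, -0.001]
wrist_force: [0.4, -0.1, 0.9]
opening: 1.001
```

Run:
```python
from h import *
go(.447,.175,.010,97.5)
```

```text
psi 97.59 tilt 0.15 turn first 0.002 then shift mm [ 1.9  1.5 84.7] q [0.12, 0.14, 1.96, 0.0, 1.04, -0.01] pos [0.4457 0.173  0.0947] t 27.1
```

Request:
arm_command --plan '[2, 1, 30, 0, 0, 0, 30, 0, 0, 0, 20, 0, 0, 0, 4, 0, 0, 0, 0, 0, 0, 0, 0, 0]'

```text
time_s: 27.7
eef_pos: [0.4485, 0.175, 0.0133]
eef_rot: [0.001, 0.659, 0.752, 0.001]
wrist_force: [0.3, -0.1, -0.4]
opening: 1.0
```

Request:
arm_command --plan '[0, 0, 0, 0, 0, 0, 0, 0, 0, 0, 0, 0, 0, 0, 0, 0, 0, 0, 0, 0, 0, 0, 0, 0, 0, 0, 0, 0]' --grip 0

```text
time_s: 28.4
eef_pos: [0.4472, 0.1748, 0.0121]
eef_rot: [0.0, 0.659, 0.752, 0.0]
wrist_force: [-1.3, -1.0, 6.6]
opening: 0.523
```

Run:
```python
from h import *
go(.447,.175,.16)
```

```text
psi 97.56 tilt 0.07 turn first -0.0 then shift mm [   0.3   -0.2 -147.9] q [0.12, 0.3, 1.98, -0.0, 0.86, -0.01] pos [0.4472 0.1748 0.0121] t 28.4
```

Request:
arm_command --plan '[0, 0, -20, 0, 0, 0, -40, 0, 0, 0, -40, 0.12, 0, 0, -40, 0.12, 0, 0, -20, 0, -35, 23, 0, 0, -36, 23, 0, 0, -36, 23, 0, 0, -36, 23, 0, 0, -36, 23, 0, 0, -36, 23, 0, 0, -36, 23, 0, 0, -35, 24, 0, 0, 0, 0, 0, 0, 0, 0, 0, 0]'

```text
time_s: 29.9
eef_pos: [0.5991, -0.1303, 0.1703]
eef_rot: [-0.001, 0.745, 0.667, -0.0]
wrist_force: [-0.3, 1.1, -1.8]
opening: 0.523
```

Run:
```python
from h import *
go(.6002,-.130,.0571,83.8); print(obs()['opening'],obs()['wrist_force'])
```

```text
psi 83.7 tilt 0.1 turn first -0.002 then shift mm [  0.4   1.1 113.2] q [-0.41, 0.32, 1.56, 0.0, 1.26, -0.3] pos [ 0.5991 -0.1303  0.1703] t 29.9
0.5227202399346866 [-0.29423463  1.05270485 -1.81782045]
```

Request:
arm_command --plan '[0.4, 1, 30, -0.002, 0, 0, 40, 0, 0, 0, 25, 0, 0, 0, 10, 0, 0, 0, 4, 0, 0, 0, 1, 0, 0, 0, 1, 0, 0, 0, 0, 0, 0, 0, 0, 0]'

```text
time_s: 30.8
eef_pos: [0.6013, -0.1296, 0.0613]
eef_rot: [0.001, 0.744, 0.669, 0.0]
wrist_force: [-0.0, -0.1, -1.9]
opening: 0.523
```

Run:
```python
from h import *
go(.6002,-.130,.0571,83.8); print(obs()['opening'],obs()['wrist_force'])
```

```text
psi 83.92 tilt 0.1 turn first 0.002 then shift mm [-0.5 -1.   4.2] q [-0.41, 0.46, 1.62, -0.0, 1.06, -0.3] pos [ 0.6013 -0.1296  0.0613] t 30.8
0.5225742184631689 [-0.00950903 -0.05033268 -1.85686033]
```

Request:
arm_command --plan '[-0.5, -1, 2, 0.002, 0, 0, 1, 0, 0, 0, 1, 0, 0, 0, 0.5, 0, 0, 0, 0, 0, 0, 0, 0, 0]'

```text
time_s: 31.4
eef_pos: [0.5995, -0.1298, 0.0572]
eef_rot: [-0.0, 0.744, 0.668, -0.0]
wrist_force: [-5.7, 1.8, 9.8]
opening: 0.526
```

Request:
arm_command --plan '[0, 0, 0, 0, 0, 0, 0, 0, 0, 0, 0, 0, 0, 0, 0, 0, 0, 0, -10, 0, 0, 0, -30, 0, 0, 0, -40, 0, 0, 0, -33, 0, 0, 0, 0, -0.13, 0, 0, 0, -0.13, 0, 0, 0, -0.13, 0, 0, 0, -0.137, 35.6, -9.7, 0, 0, 35.6, -9.7, 0, 0, 35.6, -9.7, 0, 0, 35.6, -9.7, 0, 0, 0, 0, 0, 0]' --grip 0.75

```text
time_s: 33.1
eef_pos: [0.5035, -0.0123, 0.1688]
eef_rot: [-0.001, 0.543, 0.84, 0.0]
wrist_force: [0.5, 0.0, 0.2]
opening: 0.749
```

Run:
```python
from h import *
snap('top','top2'); d=snap('wrist','w7'); go(.436,.070,.17,114)
print(proj(d,[[.436,.07,.05],[.4266,-.17,.05],[.5995,-.13,.095]]).round())
cv2.imwrite('pics/w7x.png',cv2.resize(cv2.imread('pics/w7.png'),(800,600),interpolation=cv2.INTER_CUBIC))
```

```text
psi 114.09 tilt 0.1 turn first 0.002 then shift mm [106.4 -29.8  -0.4] q [-0.26, 0.09, 1.84, -0.0, 1.21, -0.68] pos [ 0.5065 -0.0151  0.1696] t 33.2
[[220.  56.]
 [123. 287.]
 [299. 349.]]
```

View pics/w7x.png

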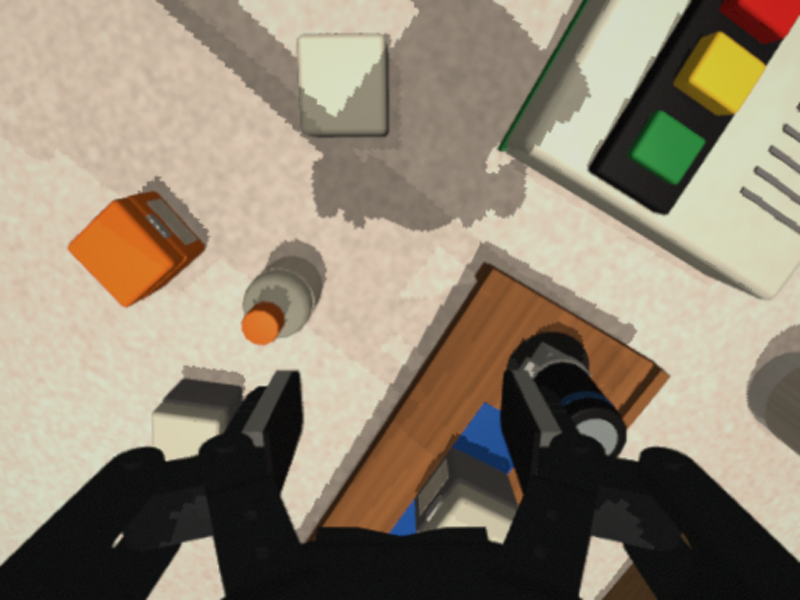

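Request:
arm_command --plan '[35, -10, 0, 0, 35, -10, 0, 0, 35, -10, 30, 0, 0, 0, 30, 0, 0, 0, 30, 0, 0, 0, 0, 0, 0, 0, 0, 0]' --grip 1

```text
time_s: 33.9
eef_pos: [0.4369, 0.0676, 0.0792]
eef_rot: [-0.0, 0.545, 0.838, -0.0]
wrist_force: [-0.1, 0.0, -0.4]
opening: 0.999
```

Run:
```python
from h import *
go(.436,.070,.012,114)
d=load('w7'); s=1/1.5625; rect(d,np.array([(299,36),(386,36),(388,122),(301,122)])*s)
```

```text
psi 113.96 tilt 0.02 turn first -0.001 then shift mm [ 2.6  0.1 67.2] q [-0.12, 0.09, 2.05, -0.0, 1.0, -0.53] pos [0.4369 0.0676 0.0792] t 33.9
c [0.4345 0.0732] edges [0.0434 0.0411 0.0452 0.0412] dirs [  23.7  -64.8 -156.1  112.7]
```

Request:
arm_command --plan '[3.5, 0, 30, 0, 0, 0, 30, 0, 0, 0, 6, 0, 0, 0, 0, 0, 0, 0, 0, 0]'

```text
time_s: 34.4
eef_pos: [0.4365, 0.0711, 0.0144]
eef_rot: [0.001, 0.545, 0.839, 0.001]
wrist_force: [1.3, -1.0, 0.5]
opening: 0.998
```

Request:
arm_command --plan '[0, 0, 0, 0, 0, 0, 0, 0, 0, 0, 0, 0, 0, 0, 0, 0, 0, 0, 0, 0, 0, 0, 0, 0, 0, 0, 0, 0]' --grip 0

```text
time_s: 35.1
eef_pos: [0.4355, 0.0714, 0.0137]
eef_rot: [0.001, 0.545, 0.839, 0.0]
wrist_force: [-1.2, -0.3, 7.9]
opening: 0.526
```

Run:
```python
from h import *
go(.5943,-.1847,.17,83.8)
```

```text
psi 114.02 tilt 0.09 turn first 0.527 then shift mm [-237.5  185.5 -156.3] q [-0.11, 0.23, 2.07, -0.0, 0.84, -0.53] pos [0.4355 0.0714 0.0137] t 35.1
```

Request:
arm_command --plan '[0, 0, -20, 0, 0, 0, -40, 0, 0, 0, -40, 0.13, 0, 0, -40, 0.13, 0, 0, -16, 0.13, 0, 0, 0, 0.137, -34, 26.5, 0, 0, -34, 26.5, 0, 0, -34, 26.5, 0, 0, -34, 26.5, 0, 0, -34, 26.5, 0, 0, -34, 26.5, 0, 0, -34, 26.5, 0, 0, 0, 0, 0, 0, 0, 0, 0, 0]'

```text
time_s: 36.6
eef_pos: [0.593, -0.1857, 0.1679]
eef_rot: [-0.001, 0.745, 0.667, -0.0]
wrist_force: [-1.0, 0.3, -0.8]
opening: 0.524
```

Run:
```python
from h import *
d=snap('wrist','w8'); go(.5942,-.1857,.0587,83.8)
u,v=proj(d,[[.597,-.145,.095]])[0].astype(int); print(u,v); cv2.imwrite('pics/w8x.png',cv2.resize(cv2.imread('pics/w8.png'),(800,600),interpolation=cv2.INTER_CUBIC))
```

```text
psi 83.79 tilt 0.11 turn first -0.0 then shift mm [ -0.9   1.6 109.3] q [-0.49, 0.34, 1.54, 0.0, 1.26, -0.38] pos [ 0.5927 -0.1846  0.168 ] t 36.65
255 145
```

View pics/w8x.png

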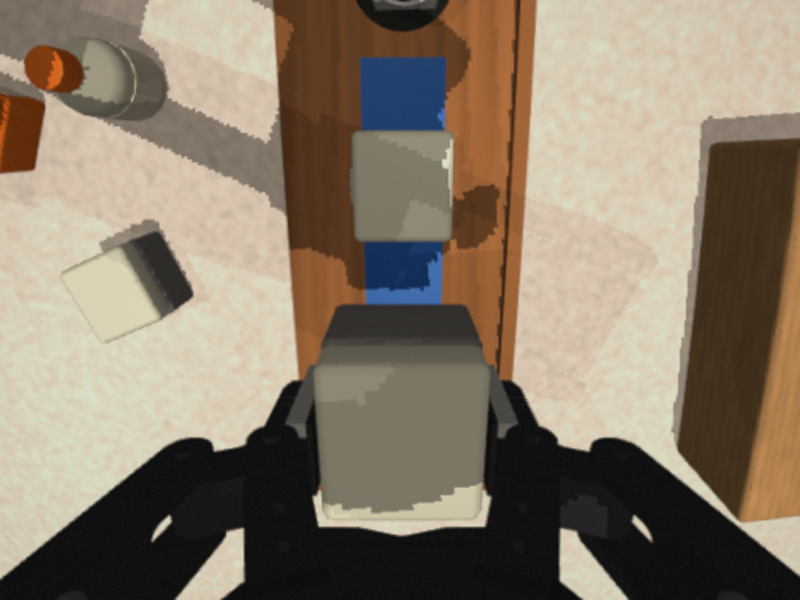

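Run:
```python
from h import *
d=load('w8'); s=1/1.5625
rect(d,np.array([(353,131),(452,131),(453,240),(355,240)])*s,.095)
rect(d,np.array([(62,274),(129,246),(164,317),(106,342)])*s)
```

```text
c [ 0.6008 -0.1275] edges [0.0424 0.0474 0.0446 0.0474] dirs [ -6.3 -94.1 173.8  83.3]
c [ 0.4267 -0.1731] edges [0.0466 0.0448 0.0421 0.0466] dirs [  14.   -77.8 -163.6  107.8]
```

Request:
arm_command --plan '[0, 1.2, 30, 0, 0, 0, 40, 0, 0, 0, 25, 0, 0, 0, 8, 0, 0, 0, 0, 0, 0, 0, 0, 0]'

```text
time_s: 37.25
eef_pos: [0.5955, -0.1851, 0.0674]
eef_rot: [0.001, 0.744, 0.668, 0.0]
wrist_force: [0.6, -0.3, -1.3]
opening: 0.522
```

Run:
```python
from h import *
go(.5943,-.1850,.0587,83.8); print(obs()['opening'],obs()['wrist_force'])
```

```text
psi 83.85 tilt 0.13 turn first 0.001 then shift mm [-0.  -1.2  8.7] q [-0.49, 0.47, 1.59, 0.0, 1.08, -0.38] pos [ 0.5955 -0.1851  0.0674] t 37.25
0.521798810378943 [ 0.61309067 -0.25257246 -1.34390989]
```

Request:
arm_command --plan '[0, -0.4, 3, 0, 0, 0, 2, 0, 0, 0, 1, 0, 0, 0, 1, 0, 0, 0, 1, 0, 0, 0, 0.5, 0, 0, 0, 0, 0, 0, 0, 0, 0]'

```text
time_s: 38.05
eef_pos: [0.5944, -0.1853, 0.0588]
eef_rot: [0.0, 0.744, 0.668, -0.0]
wrist_force: [-5.8, 1.4, 10.3]
opening: 0.519
```

Request:
arm_command --plan '[0, 0, 0, 0, 0, 0, 0, 0, 0, 0, 0, 0, 0, 0, 0, 0, 0, 0, -10, 0, 0, 0, -30, 0, 0, 0, -40, 0, 0, 0, -40, 0, 0, 0, -30, 0, -6, -34, 0, 0, -7, -34, 0, 0, -7, -34, 0, 0, -7, -34, 0, 0, -6, -35, 0, 0, 0, 0, 0, 0, 0, 0, 0, 0]' --grip 0.75

```text
time_s: 39.65
eef_pos: [0.4208, -0.2, 0.2082]
eef_rot: [0.001, 0.745, 0.667, 0.0]
wrist_force: [0.5, -0.3, 0.3]
opening: 0.753
```

Run:
```python
from h import *
d=snap('wrist','w9'); go(.4267,-.172,.2)
u,v=proj(d,[[.4267,-.172,.05]])[0].astype(int); print(u,v)
u0=max(0,u-80);v0=max(0,v-60); crop('w9',u0,v0,u0+160,v0+120,5,'w9x'); print(u0,v0)
```

```text
psi 83.78 tilt 0.13 turn first -0.0 then shift mm [28.4  2.2  8.2] q [-0.7, -0.05, 1.9, 0.0, 1.29, -0.59] pos [ 0.4214 -0.2     0.2082] t 39.7
258 143
178 83
```

View pics/w9x.png

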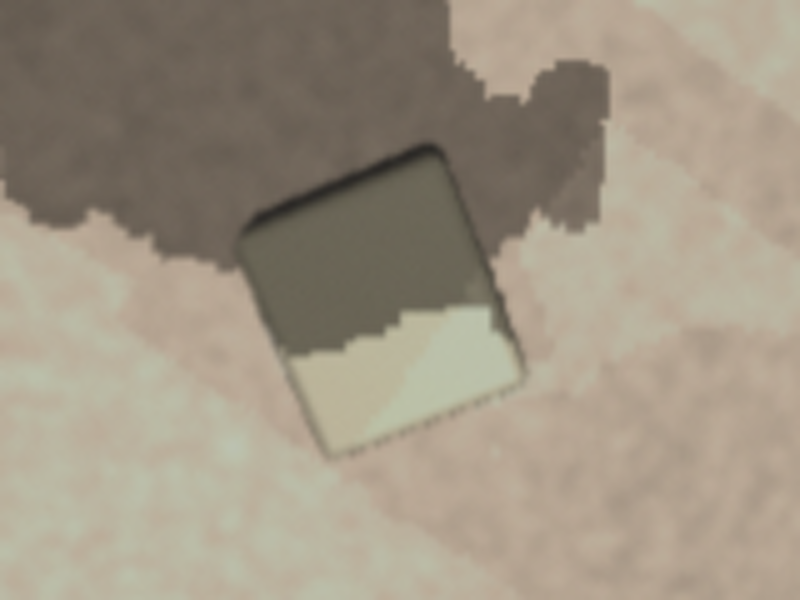

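Run:
```python
from h import *
d=load('w9')
rect(d,np.array([(243,232),(440,160),(524,375),(332,457)])/5+[178,83])
```

```text
c [ 0.4229 -0.1727] edges [0.0405 0.0453 0.042  0.0482] dirs [  13.5  -74.1 -162.6  104.1]
```

Request:
arm_command --plan '[0, 0, 0, -0.126, 0, 0, 0, -0.126, 0, 0, 0, -0.126, 0, 0, 0, 0, 0, 0, 0, 0]' --grip 1

```text
time_s: 40.2
eef_pos: [0.4214, -0.1996, 0.2073]
eef_rot: [0.0, 0.607, 0.795, 0.0]
wrist_force: [-0.4, -0.6, 0.7]
opening: 1.002
```

Run:
```python
from h import *
go(.424,-.172,.0135,105.5)
```

```text
psi 105.32 tilt 0.01 turn first -0.003 then shift mm [ 25.9   9.9 193.8] q [-0.7, -0.04, 1.9, 0.0, 1.29, -0.97] pos [ 0.4214 -0.1996  0.2073] t 40.2
```

Request:
arm_command --plan '[26, 9.5, 30, 0, 0, 0, 40, 0, 0, 0, 40, 0, 0, 0, 40, 0, 0, 0, 30, 0, 0, 0, 13, 0, 0, 0, 0, 0, 0, 0, 0, 0]'

```text
time_s: 41.0
eef_pos: [0.4238, -0.1725, 0.0151]
eef_rot: [0.001, 0.606, 0.796, 0.0]
wrist_force: [0.4, -0.1, 0.6]
opening: 1.003
```

Request:
arm_command --plan '[0, 0, 0, 0, 0, 0, 0, 0, 0, 0, 0, 0, 0, 0, 0, 0, 0, 0, 0, 0, 0, 0, 0, 0, 0, 0, 0, 0]' --grip 0

```text
time_s: 41.7
eef_pos: [0.4237, -0.1726, 0.0156]
eef_rot: [0.001, 0.605, 0.796, -0.0]
wrist_force: [-1.9, 1.3, 7.5]
opening: 0.525
```

Run:
```python
from h import *
go(.5883,-.2400,.17,83.8)
```

```text
psi 105.47 tilt 0.12 turn first 0.378 then shift mm [ -49.2  170.9 -154.4] q [-0.65, 0.25, 2.03, -0.0, 0.85, -0.92] pos [ 0.4237 -0.1726  0.0156] t 41.7
```

Request:
arm_command --plan '[0, 0, -20, 0, 0, 0, -40, 0, 0, 0, -40, 0.126, 0, 0, -40, 0.126, 0, 0, -14, 0.126, -10, 34, 0, 0, -10, 34, 0, 0, -10, 34, 0, 0, -10, 34, 0, 0, -10, 34, 0, 0, 0, 0, 0, 0, 0, 0, 0, 0]'

```text
time_s: 42.9
eef_pos: [0.5862, -0.2398, 0.1674]
eef_rot: [-0.001, 0.744, 0.668, -0.0]
wrist_force: [0.3, -0.0, -1.3]
opening: 0.524
```

Run:
```python
from h import *
d=snap('wrist','w10'); go(.5883,-.2410,.0606,83.8)
cv2.imwrite('pics/w10x.png',cv2.resize(cv2.imread('pics/w10.png'),(800,600),interpolation=cv2.INTER_CUBIC))
```

```text
psi 83.81 tilt 0.1 turn first 0.0 then shift mm [ -1.2   2.8 107. ] q [-0.58, 0.37, 1.51, -0.0, 1.27, -0.47] pos [ 0.5857 -0.2395  0.1676] t 42.95
```

View pics/w10x.png

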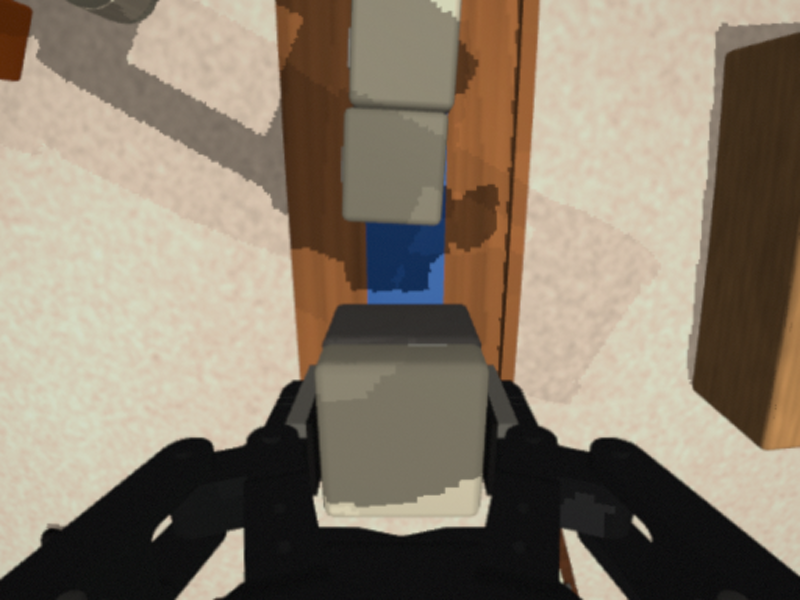

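Run:
```python
from h import *
d=load('w10'); s=1/1.5625
rect(d,np.array([(346,109),(446,111),(440,223),(344,219)])*s,.095)
P=pix2z(d,np.array([(351,103),(454,107),(357,0),(461,14)])*s,.095)[:,:2]; print(P.round(4))
c,sn=np.cos(np.deg2rad(6.2)),np.sin(np.deg2rad(6.2)); 
def sh(p): e=np.array(p)-[.5943,-.1847]; return (np.array([e@[c,-sn],e@[sn,c]])*1000).round(1)
for p in P: print('A',sh(p))
for q in [(346,109),(446,111),(440,223),(344,219)]: print('B',sh(pix2z(d,np.array([q])*s,.095)[0,:2]))
for q in [(368,223),(444,223),(368,303),(443,303)]: print('strip',sh(pix2z(d,np.array([q])*s,.045)[0,:2]))
```

```text
c [ 0.5907 -0.1725] edges [0.0423 0.0477 0.0431 0.0467] dirs [ -7.3 -98.  171.4  81. ]
[[ 0.5757 -0.1444]
 [ 0.6187 -0.1506]
 [ 0.5833 -0.1054]
 [ 0.6245 -0.115 ]]
A [-22.9  38.1]
A [20.6 36.5]
A [-19.5  77.7]
A [22.5 72.5]
B [-25.   35.7]
B [17.2 34.9]
B [ 15.7 -12.8]
B [-27.3 -11. ]
strip [-20.2 -20.5]
strip [ 21.9 -20.5]
strip [-21.1 -67.1]
strip [ 22.6 -67.1]
```

Request:
arm_command --plan '[-0.8, 2.2, 30, 0, 0, 0, 40, 0, 0, 0, 22, 0, 0, 0, 8, 0, 0, 0, 0, 0, 0, 0, 0, 0]'

```text
time_s: 43.55
eef_pos: [0.5892, -0.2415, 0.07]
eef_rot: [0.001, 0.744, 0.668, 0.0]
wrist_force: [-0.0, -0.4, -1.7]
opening: 0.521
```

Run:
```python
from h import *
go(.5883,-.2403,.0606,83.8); print(obs()['opening'],obs()['wrist_force'])
```

```text
psi 83.81 tilt 0.14 turn first 0.0 then shift mm [ 1.1 -1.1  9.4] q [-0.58, 0.49, 1.55, -0.0, 1.09, -0.47] pos [ 0.5892 -0.2415  0.07  ] t 43.55
0.5211774434643224 [-0.02483454 -0.40045396 -1.69311714]
```

Request:
arm_command --plan '[0.5, -0.4, 3, 0, 0, 0, 3, 0, 0, 0, 1, 0, 0, 0, 1, 0, 0, 0, 1, 0, 0, 0, 0.5, 0, 0, 0, 0, 0, 0, 0, 0, 0]'

```text
time_s: 44.35
eef_pos: [0.5884, -0.2405, 0.0606]
eef_rot: [0.0, 0.744, 0.668, -0.0]
wrist_force: [-6.7, 3.6, 11.5]
opening: 0.526
```

Request:
arm_command --plan '[0, 0, 0, 0, 0, 0, 0, 0, 0, 0, 0, 0, 0, 0, 0, 0, 0, 0, 0, 0, 0, 0, -5, 0, 0, 0, -15, 0, 0, 0, -30, 0, 0, 0, -40, 0, 0, 0, -40, 0, 0, 0, -40, 0, -36, 0, -20, 0, -36, 0, 0, 0, 0, 0, 0, 0, 0, 0, 0, 0]' --grip 0.75

```text
time_s: 45.85
eef_pos: [0.5802, -0.3127, 0.2496]
eef_rot: [0.0, 0.745, 0.667, 0.0]
wrist_force: [0.4, -0.2, -0.6]
opening: 0.75
```

Run:
```python
from h import *
d=snap('wrist','w11'); go(.58,-.31,.25)
print(proj(d,[[.6005,-.125,.095],[.5943,-.1847,.095],[.5883,-.2403,.095]]).round())
c=proj(d,[[.5943,-.1847,.095]])[0].astype(int); u0=c[0]-75; v0=max(c[1]-75,0); print(u0,v0); crop('w11',u0,v0,u0+160,v0+120,5,'w11x'); snap('top','top3')
```

```text
psi 83.78 tilt 0.03 turn first -0.0 then shift mm [ 1.7 -0.5 -0.9] q [-0.67, 0.35, 1.36, 0.0, 1.43, -0.56] pos [ 0.5803 -0.3118  0.2491] t 45.9
[[256. -43.]
 [256.  32.]
 [256.  97.]]
181 0
```

View pics/w11x.png

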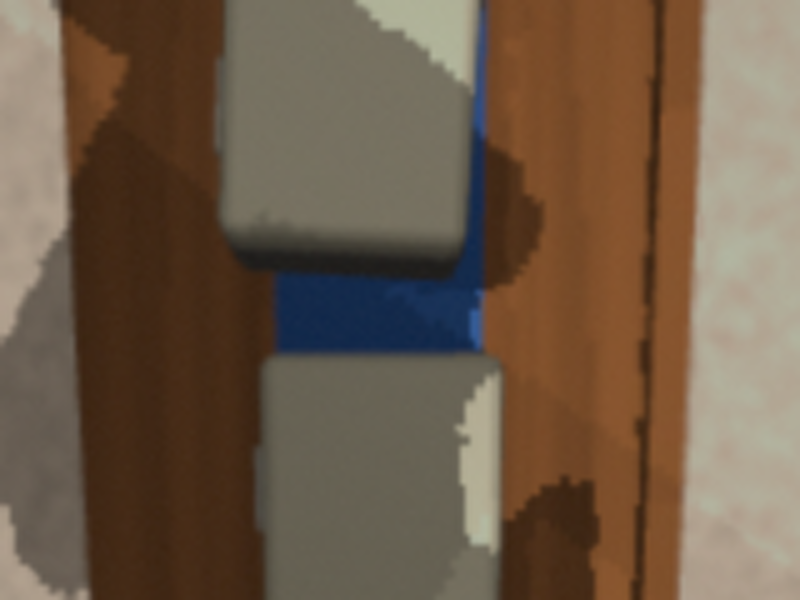

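Request:
arm_command --plan '[0, 0, 0, 0.031, 35, -2.3, 0, 0, 35, -2.3, 0, 0, 35, -2.3, 20, 0, 34, -2.3, 30, 0, 0, 0, 30, 0, 0, 0, 0, 0, 0, 0, 0, 0]' --grip 1

```text
time_s: 46.75
eef_pos: [0.5905, -0.1724, 0.1689]
eef_rot: [-0.0, 0.754, 0.657, -0.0]
wrist_force: [0.6, -0.8, 0.1]
opening: 1.0
```

Run:
```python
from h import *
go(.5906,-.1726,.059,82)
d=load('w11')
c,sn=np.cos(np.deg2rad(6.2)),np.sin(np.deg2rad(6.2)); 
def sh(p): e=np.array(p)-[.5943,-.1847]; return (np.array([e@[c,-sn],e@[sn,c]])*1000).round(1)
f=lambda n,q,z:print(n,sh(pix2z(d,[[181+q[0]/5,q[1]/5]],z)[0,:2]))
f('B',(222,235),.093);f('B',(463,246),.093);f('B',(228,0),.093);f('B',(478,30),.093)
f('C',(264,362),.093);f('C',(500,362),.093);f('C',(268,598),.093);f('C',(497,598),.093)
f('s',(277,320),.045);f('s',(482,320),.045)
```

```text
psi 82.1 tilt 0.06 turn first 0.002 then shift mm [-1.000e-01  1.000e-01  1.099e+02] q [-0.48, 0.33, 1.56, -0.0, 1.26, -0.34] pos [ 0.5905 -0.1724  0.1689] t 46.75
B [-27.7 -11.9]
B [ 15.8 -13.9]
B [-25.7  26.9]
B [18.1 22. ]
C [-20.6 -33.9]
C [ 22.9 -33.9]
C [-20.7 -76.8]
C [ 23.1 -76.8]
s [-21.  -22.4]
s [ 22.5 -22.4]
```

Request:
arm_command --plan '[0, -1, 30, 0.01, 0, 0, 40, 0, 0, 0, 25, 0, 0, 0, 15, 0, 0, 0, 0, 0, 0, 0, 0, 0]'

```text
time_s: 47.35
eef_pos: [0.5909, -0.174, 0.0605]
eef_rot: [0.001, 0.758, 0.652, 0.0]
wrist_force: [-0.5, -1.0, 0.2]
opening: 0.997
```

Request:
arm_command --plan '[0, 0, 0, 0, 0, 0, 0, 0, 0, 0, 0, 0, 0, 0, 0, 0, 0, 0, 0, 0, 0, 0, 0, 0, 0, 0, 0, 0]' --grip 0

```text
time_s: 48.05
eef_pos: [0.5907, -0.1735, 0.0603]
eef_rot: [0.001, 0.758, 0.653, 0.0]
wrist_force: [-0.8, 0.2, 6.2]
opening: 0.523
```

Request:
arm_command --plan '[0, 0, -2, 0, 0, 0, -10, 0, 0, 0, -20, 0, 0, 0, -30, 0, 0, 0, 0, 0, 0, 0, 0, 0]'

```text
time_s: 48.65
eef_pos: [0.59, -0.1731, 0.1215]
eef_rot: [0.001, 0.758, 0.653, 0.0]
wrist_force: [-0.3, -0.0, -0.9]
opening: 0.519
```

Run:
```python
from h import *
go(.5943,-.1855,.059,83.8)
```

```text
psi 81.47 tilt 0.09 turn first -0.041 then shift mm [-11.8   5.6  62.5] q [-0.48, 0.38, 1.59, 0.0, 1.17, -0.33] pos [ 0.59   -0.1731  0.1215] t 48.65
```

Request:
arm_command --plan '[0, 0, 0, -0.041, -11.5, 5.4, 0, 0, 0, 0, 0, 0, 0, 0, 20, 0, 0, 0, 25, 0, 0, 0, 10, 0, 0, 0, 0, 0, 0, 0, 0, 0]'

```text
time_s: 49.45
eef_pos: [0.594, -0.1852, 0.066]
eef_rot: [0.0, 0.744, 0.668, 0.0]
wrist_force: [0.6, 0.2, -1.2]
opening: 0.52
```

Run:
```python
from h import *
go(.5943,-.1855,.0603,83.8)
```

```text
psi 83.79 tilt 0.01 turn first -0.0 then shift mm [-0.2  0.3  5.7] q [-0.49, 0.47, 1.59, 0.0, 1.08, -0.38] pos [ 0.594  -0.1852  0.066 ] t 49.45
```

Request:
arm_command --plan '[0, 0.3, 3, 0, 0, 0, 1, 0, 0, 0, 1, 0, 0, 0, 1, 0, 0, 0, 0.5, 0, 0, 0, 0, 0, 0, 0, 0, 0]'

```text
time_s: 50.15
eef_pos: [0.5943, -0.1852, 0.0603]
eef_rot: [0.0, 0.744, 0.668, 0.0]
wrist_force: [-2.4, 1.2, 4.7]
opening: 0.521
```

Request:
arm_command --plan '[0, 0, 0, 0, 0, 0, 0, 0, 0, 0, 0, 0, 0, 0, 0, 0, 0, 0, 0, 0, 0, 0, -5, 0, 0, 0, -15, 0, 0, 0, -30, 0, 0, 0, -40, 0, 0, 0, -40, 0, 0, 0, 0, 0, 0, 0, 0, 0]' --grip 0.75

```text
time_s: 51.35
eef_pos: [0.5951, -0.1855, 0.1919]
eef_rot: [0.002, 0.744, 0.668, 0.001]
wrist_force: [0.1, 0.4, -1.3]
opening: 0.753
```

```bash
cat > seg2.py <<'E'
from h import *
c,sn=np.cos(np.deg2rad(6.2)),np.sin(np.deg2rad(6.2))
def sh(P): e=np.atleast_2d(P)-[.5943,-.1847]; return np.stack([e@[c,-sn],e@[sn,c]],1)*1000
def cases(name,roi):
    d=load(name); im=cv2.imread(f'pics/{name}.png'); hsv=cv2.cvtColor(im,cv2.COLOR_BGR2HSV)
    u0,v0,u1,v1=roi; m=np.zeros(im.shape[:2],np.uint8); m[v0:v1,u0:u1]=((hsv[...,1]<75)&(hsv[...,2]>60))[v0:v1,u0:u1]*255
    m=cv2.morphologyEx(m,cv2.MORPH_OPEN,np.ones((3,3)))
    for k in cv2.findContours(m,0,cv2.CHAIN_APPROX_NONE)[0]:
        if cv2.contourArea(k)<1000: continue
        P=sh(pix2z(d,k[:,0],.095)[:,:2]); r=cv2.minAreaRect(P.astype(np.float32)); print(name,'t,s',np.round(r[0],1),'size',np.round(r[1],1),'ang',round(r[2],1))
E
python3 - <<'E'
from seg2 import *
d=snap('wrist','w12'); snap('top','top4'); go(.6,-.125,.2)
cases('w8',(190,70,325,175)); cases('w10',(190,0,325,160)); cases('w12',(190,40,325,188))
E
```

```text
psi 83.81 tilt 0.08 turn first -0.0 then shift mm [ 60.1   0.1 -11.4] q [-0.49, 0.32, 1.52, -0.0, 1.3, -0.38] pos [ 0.5934 -0.1847  0.1886] t 51.45
w8 t,s [-0.7 57.7] size [48.2 45.1] ang 89.9
w10 t,s [-3.4 33.4] size [92.6 45.8] ang 85.2
w12 t,s [-0.  14.7] size [25.7 44.9] ang 90.0
w12 t,s [-1.3 62.3] size [48.6 45.2] ang 87.4
```

Request:
arm_command --plan '[0, 0, 0, 0.045, 31, -1.6, 0, 0, 31, -1.7, 0, 0, 0, 0, 40, 0, 0, 0, 40, 0, 0, 0, 30, 0, 0, 0, 18, 0, 0, 0, 0, 0, 0, 0, 0, 0]' --grip 1

```text
time_s: 52.35
eef_pos: [0.5995, -0.123, 0.0603]
eef_rot: [-0.001, 0.759, 0.651, -0.001]
wrist_force: [0.1, -0.2, 0.7]
opening: 1.001
```

Request:
arm_command --plan '[0, 0, 0, 0, 0, 0, 0, 0, 0, 0, 0, 0, 0, 0, 0, 0, 0, 0, 0, 0, 0, 0, 0, 0, 0, 0, 0, 0]' --grip 0

```text
time_s: 53.05
eef_pos: [0.6013, -0.1237, 0.0628]
eef_rot: [0.001, 0.759, 0.651, 0.001]
wrist_force: [0.0, -0.7, 6.9]
opening: 0.521
```

Request:
arm_command --plan '[0, 0, -2, 0, 0, 0, -10, 0, 0, 0, -20, 0, 0, 0, -30, 0, 0, 0, 0, 0, 0, 0, 0, 0]'

```text
time_s: 53.65
eef_pos: [0.6006, -0.1234, 0.1238]
eef_rot: [0.001, 0.759, 0.651, 0.0]
wrist_force: [-0.3, 0.2, -2.6]
opening: 0.519
```

Run:
```python
from h import *
go(.6003,-.1275,.06,83.8)
```

```text
psi 81.23 tilt 0.08 turn first -0.045 then shift mm [-4.1  0.2 63.8] q [-0.4, 0.37, 1.6, 0.0, 1.17, -0.24] pos [ 0.6006 -0.1234  0.1238] t 53.65
```

Request:
arm_command --plan '[0, 0, 0, -0.045, -5, 0.2, 0, 0, 0, 0, 0, 0, 0, 0, 20, 0, 0, 0, 25, 0, 0, 0, 10, 0, 0, 0, 2, 0, 0, 0, 0, 0, 0, 0, 0, 0]'

```text
time_s: 54.55
eef_pos: [0.6007, -0.1286, 0.0673]
eef_rot: [0.001, 0.744, 0.668, 0.0]
wrist_force: [0.2, -0.2, -0.8]
opening: 0.524
```

Run:
```python
from h import *
go(.6004,-.1284,.0628,83.8)
```

```text
psi 83.8 tilt 0.1 turn first 0.0 then shift mm [ 0.2 -0.4  4.5] q [-0.4, 0.45, 1.62, 0.0, 1.07, -0.3] pos [ 0.6007 -0.1286  0.0673] t 54.55
```

Request:
arm_command --plan '[0, 0, 2, 0, 0, 0, 1, 0, 0, 0, 1, 0, 0, 0, 0.5, 0, 0, 0, 0.5, 0, 0, 0, 0, 0, 0, 0, 0, 0]'

```text
time_s: 55.25
eef_pos: [0.6002, -0.1284, 0.0628]
eef_rot: [0.0, 0.744, 0.668, 0.0]
wrist_force: [-4.3, 1.2, 8.7]
opening: 0.521
```

Request:
arm_command --plan '[0, 0, 0, 0, 0, 0, 0, 0, 0, 0, 0, 0, 0, 0, 0, 0, 0, 0, 0, 0, 0, 0, -5, 0, 0, 0, -15, 0, 0, 0, -30, 0, 0, 0, -40, 0, 0, 0, -40, 0, -39, 0, -45, 0, -39, 0, -45, 0, -39, 0, -45, 0, 0, 0, -45, 0, 0, 0, 0, 0, 0, 0, 0, 0, 0, 0, 0, 0]' --grip 0.75

```text
time_s: 56.95
eef_pos: [0.5888, -0.2254, 0.3489]
eef_rot: [-0.001, 0.744, 0.668, -0.0]
wrist_force: [0.3, 0.6, -0.8]
opening: 0.75
```

Run:
```python
from seg2 import *
d=snap('wrist','w13'); snap('top','top5'); go(.5878,-.2443,.38)
print(proj(d,[[.6004,-.127,.095],[.5943,-.1847,.095],[.5883,-.2403,.095],[.6119,-.0285,.118]]).round())
cases('w13',(200,0,310,384))
```

```text
psi 83.84 tilt 0.17 turn first -0.0 then shift mm [-19.1   1.1 -32.1] q [-0.55, 0.24, 1.31, 0.0, 1.6, -0.45] pos [ 0.5888 -0.2252  0.3479] t 57.05
[[257.  74.]
 [257. 122.]
 [257. 165.]
 [258. -23.]]
w13 t,s [  -7.7 -294.7] size [187.1 116.1] ang 7.5
w13 t,s [ -0.3 -54.8] size [45.3 48.7] ang 0.1
w13 t,s [0.1 0.5] size [44.7 48.9] ang 0.0
w13 t,s [-0.4 57.4] size [44.5 47.9] ang 0.0
w13 t,s [  3.5 -66.1] size [407.2 162.3] ang 87.0
```

Request:
arm_command --plan '[-40, -35, 0, 0, -40, -35, 0, 0, -40, -35, 0, 0, -40, -35, 0, 0, -40, -35, 0, 0, -40, -35, 0, 0, 0, 0, 0, 0, 0, 0, 0, 0, 0, 0, 0, 0]'

```text
time_s: 57.95
eef_pos: [0.3692, -0.4281, 0.3488]
eef_rot: [-0.001, 0.744, 0.668, 0.0]
wrist_force: [0.2, -0.2, 0.7]
opening: 0.748
```

Run:
```python
from h import *
snap('top','top6'); snap('scene','sc6')
a=cv2.imread('pics/top6.png')[90:220,110:430]; b=cv2.imread('pics/sc6.png')[110:365,120:330]
A=cv2.resize(a,(800,325),interpolation=cv2.INTER_CUBIC); B=cv2.resize(b[:,:],None,fx=1.07,fy=1.07)
out=np.zeros((600,800,3),np.uint8); out[:325]=A; out[327:600,:B.shape[1]]=B[:273]
k=cv2.resize(cv2.imread('pics/sc6.png')[225:325,190:300],None,fx=2.7,fy=2.7,interpolation=cv2.INTER_CUBIC); out[327:327+min(270,k.shape[0]),250:250+k.shape[1]]=k[:270]
h=cv2.resize(cv2.imread('pics/sc6.png')[180:245,160:235],None,fx=3.4,fy=3.4,interpolation=cv2.INTER_CUBIC); out[327:327+h.shape[0],550:800]=h[:,:250]
cv2.imwrite('pics/fin.png',out)
```

```text
(no output)
```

View pics/fin.png

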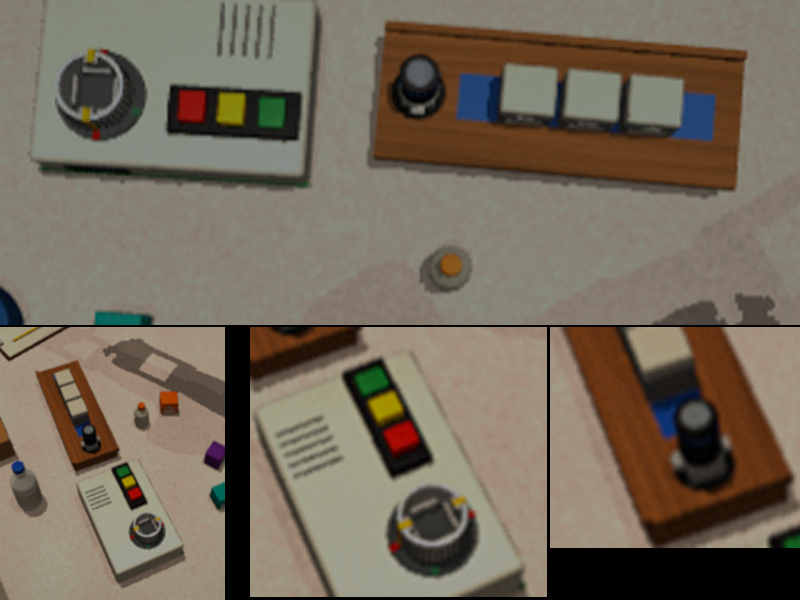

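```bash
python3 -c "
from h import *
print(ctrl.hand_in())"
```

```text
the job is handed in; nothing more can be done
None
```

The station is shut down as asked and the job is handed in at about 58 s of robot time, with the arm clear of everything.

- **Keys:** I pressed the green key to its hard stop (about 15 N). In the pictures it then sat lower and the red key had popped up.
- **Collar and head:** I lifted the collar, turned it to the green marks and let it drop. I then took the head out, set it upright on the pad with about 2 N of contact force, and put the collar back down at the red marks. Wrist pictures showed the yellow line at the green mark and later at the red mark. In the final pictures the head stands upright on the pad.
- **Lens cases:** Only three were there, and all three stand on the blue strip. The last measurement put them within 0.4 mm of the strip's centre line, square to within 0.1°, with gaps of about 5 and 7 mm.
- **Eye-drop bottle:** It is still standing where it was, and I left the look-alikes alone.

One check failed along the way. After I placed the second case I found it 11 mm out of place and about 2° askew, touching the first case and having pushed it about 5 mm. It was probably the announced knock. I regripped both cases and set them back, and the measurement above was taken after that.

Two early camera readings of the cases' long sides also disagreed. The gripper opening, about 46 mm on each of the three, settled which way they faced.

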